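# Start a bottle-warming run

## Task

Get the warming run going: first stand every bottle that is lying in the aluminium warming lane upright, so that all the bottles in the lane stand on its floor; then turn the controller's black knob so that its white pointer points at the index tab on the grey bezel, and slide the aluminium guard fully home over the knob; finally wind the timer's key clockwise, in repeated turns, up to its stop. Do not shift the index tab, and leave the glass vial, loose cap and beaker where they are.

Things in the scene. Friction and masses are not known exactly. Their poses are not given: they have to be found in the camera images.
- bottle1: square white plastic media bottle with a round orange screw cap: body 40 x 40 x 60 mm, cap 30 mm across from 66 to 86 mm height, 120 g, total height 86 mm. Origin at the centre of its underside, z axis along the bottle towards the cap. Lies on one flat side in the lane at the start, cap roughly away from the robot; may be absent.
- bottle2: square white plastic media bottle with a round orange screw cap: body 40 x 40 x 60 mm, cap 30 mm across from 66 to 86 mm height, 120 g, total height 86 mm. Origin at the centre of its underside, z axis along the bottle towards the cap. Lies on one flat side in the lane at the start, cap roughly away from the robot; may be absent.
- bottle3: square white plastic media bottle with a round orange screw cap: body 40 x 40 x 60 mm, cap 30 mm across from 66 to 86 mm height, 120 g, total height 86 mm. Origin at the centre of its underside, z axis along the bottle towards the cap. Lies on one flat side in the lane at the start, cap roughly away from the robot; may be absent.
- bottle4: square white plastic media bottle with a round orange screw cap: body 40 x 40 x 60 mm, cap 30 mm across from 66 to 86 mm height, 120 g, total height 86 mm. Origin at the centre of its underside, z axis along the bottle towards the cap. Stands upright in the lane already at the start, as a neighbour of the lying ones.
- lane_floor (a point): centre of the floor of the warming lane, an aluminium plate 140 mm (x) by 530 mm (y) inside, fixed to the bench, floor 6 mm above the bench, with dark rims 6 mm thick standing 8 mm above that floor. Its axes are the lane's axes, x across, y along.
- controller: fixed white box 250 (x) x 110 (y) mm, 62 mm high, origin under its centre, black deck facing up; a black knob near its -x end (facing the robot), a sliding aluminium guard parked near its +x end.
- knob_grip (a point): on the axis of the controller's black knob at the height to grip: a disc 43 mm across carrying an upright bar grip 41 mm long, 14 mm thick, its top 9 mm above this point, free down to 21 mm below it. x axis along the bar, the white pointer being at its -x end; z up. 65 mm from the box's centre along the box's -x.
- knob_tip (a point): tip of the knob's white pointer, 21 mm from the knob's axis at the -x end of the bar, on top of it.
- index_mark (a point): the point at the index tab's inner end, on the same 21 mm circle about the knob's axis as knob_tip, below it; the white tab (16 x 7 mm, lying outwards) sits on the grey bezel (68 mm across, 3 mm high) round the knob, standing 4 mm above the bezel. The bezel is stiff and is not to be moved.
- setknob (a joint): angle of the knob, 0 to 5 rad, growing clockwise seen from above; friction 0.04 N m. It points at the index when equal to joint index.
- index (a joint): angle of the index bezel in the same sense and from the same zero as setknob.
- guard_grip (a point): 1 mm above the middle of the black upright fin on top of the guard (fin 40 mm across the slide, 12 mm thick along it, 34 mm tall). The guard: aluminium hood 76 mm long, 90 mm wide and 50 mm high, open towards the knob, on the controller's deck. x axis away from the knob along the track; fin top 16 mm above this point, hood top 18 mm below it.
- guard (a joint): travel of the guard: 0 parked clear of the knob, 0.120 m fully home over the knob, moving along its own -x axis (towards the knob); friction 2 N.
- key_grip (a point): centre of the wing of the steel key on top of the wind-up timer (round white body 80 mm across, 46 mm high, fixed to the bench). The wing is 36 mm long (along this point's x axis), 9 mm thick, 26 mm tall, its top 13 mm above this point; 25 mm from here down to the timer's top.
- windkey (a joint): angle the key has been wound, clockwise from above; stop at 4.2 rad. The spring resists slightly more as it winds; the key stays where it is left.
- vial: small glass bottle 48 mm across, 85 mm tall, origin under its centre. Bystander.
- cap: loose orange screw cap lying flat, 36 mm across, 22 mm high, origin under its centre. Bystander.
- beaker: small glass beaker 64 mm across, 80 mm tall, origin under its centre. Bystander.
Mind the look-alikes: they are no part of the job. What is shaped like the bottle2 but purple is not meant. Leave any blue look-alike of the bottle3 alone.

How it is judged (in metres and radians):
On the way, in this order (a step that is already met when the one before it is completed fails the run):
1. all bottles present stand upright on the lane floor (angle between each of bottle1, bottle2, bottle3, bottle4's own z axis and vertical below 0.12 rad and height (world z) of bottle1 between 0 and 0.013 m and x of bottle1 in the frame of lane_floor between -0.055 and 0.055 m and y of bottle1 in the frame of lane_floor between -0.25 and 0.25 m and linear speed of each of bottle1, bottle2, bottle3, bottle4 below 0.05 m/s and height (world z) of bottle2 between 0 and 0.013 m and x of bottle2 in the frame of lane_floor between -0.055 and 0.055 m and y of bottle2 in the frame of lane_floor between -0.25 and 0.25 m and height (world z) of bottle3 between 0 and 0.013 m and x of bottle3 in the frame of lane_floor between -0.055 and 0.055 m and y of bottle3 in the frame of lane_floor between -0.25 and 0.25 m and height (world z) of bottle4 between 0 and 0.013 m and x of bottle4 in the frame of lane_floor between -0.055 and 0.055 m and y of bottle4 in the frame of lane_floor between -0.25 and 0.25 m), for 0.3 s.
2. the knob's pointer is at the index (horizontal distance between knob_tip and index_mark below 0.0026 m and value of joint guard below 0.03 m), for 0.4 s.
3. the guard is fully home over the knob, still set to the index (horizontal distance between knob_tip and index_mark below 0.0026 m and value of joint guard above 0.115 m), for 0.2 s.
4. the timer's key is wound to its stop (value of joint windkey above 3.95 rad), for 0.2 s.
At the end, for the whole second after the job is handed in: every bottle present stands upright (within 0.12 rad) and still on the lane floor, inside the rims; knob pointer within 2.6 mm of the index mark on the 21 mm circle (about 7 degrees); guard within 5 mm of fully home; key wound to within 0.25 rad of its stop (all of step 1 and all of step 3 and value of joint windkey above 3.95 rad); the robot touches nothing.
It fails at once if the index tab is shifted by more than 2.5 mm (distance of index_mark from where it was at the start of the episode above 0.0025 m).
It fails at once if the vial is shifted by more than 40 mm (distance of vial from where it was at the start of the episode above 0.04 m).
It fails at once if the cap is shifted by more than 40 mm (distance of cap from where it was at the start of the episode above 0.04 m).
It fails at once if the beaker is shifted by more than 40 mm (distance of beaker from where it was at the start of the episode above 0.04 m).
Of bottle1, bottle2, bottle3 only 2 to 3 are there at a start; the rules pass over those that are not, and their reading is None.
At some moment in a run one of bottle1, bottle2, bottle3 may be knocked a few centimetres aside while the robot is not near it.
Once in a run the grip may slacken for a moment while it holds something.
It also fails if it takes over 210 s, if anything falls off the work surface, if the arm or the gripper's body presses on something with over 40 N, if the wrist force passes 120 N, or if a joint passes its speed limit or range.

## Robot

A 6-joint arm with a two-finger parallel gripper is mounted at the origin on the work surface. World frame = base frame: x ahead of the robot, y to its left, z up, the work surface at z = 0. Lengths are in mm, angles in degrees, forces in N, time in s.
With the tool pointing down it reaches from about 350 to 850 mm from the base axis. Payload 8.1 kg.
Tool frame: the origin (TCP) lies on the centre line of the jaws, within the pads' length; the fingertips stand 19 mm ahead of it and the grasp point (between the pads) is the TCP (r.tip_reach is the z of the fingertips in the tool frame, in mm); z points along the fingers, y is the line along which they close (so a half turn about z gives the same grasp; the last joint's range is limited). The gripper opens to 85 mm and grips with 20 to 120 N. Pads are 22 mm wide; open, the fingers measure 114 mm over their backs; the gripper's body (76 mm by 85 mm) begins 54 mm behind the grasp point. The pads swing forward as they close: fully open they stand 13 mm farther back than shut.
Start: joints at [64.378, 7.471, 85.268, -0, 87.261, -4.893], TCP at [212.354, 561.17, 250.292] pointing down, gripper open.
Joint ranges: [-169.43, 169.43], [-51.17, 129.36], [1.28, 143.12], [-76.62, 256.62], [0, 156.53], [-152.29, 152.29]. Speed limits (degrees/s): [136.94, 136.94, 159.86, 180, 180, 180].

## Interface

Orientations are given as [roll, pitch, yaw] about the fixed x, y, z axes, in that order (R = Rz(yaw) Ry(pitch) Rx(roll)).
In Python, from bench import r gives the robot as it stands. The module is installed in compiled form; this text tells all that it offers.
- The arm moves only by the shell command python3 -m handwheel 'ROWS' [FORCE]. ROWS is JSON, a list of rows, each a list of 7 numbers: the shift along the tool's x, y, z in m, then the turn, a rotation vector about the tool's x, y, z in degrees, then the finger opening in m, from 0 to 0.0854. In form: [[tx, ty, tz, ax, ay, az, claw], ...]. A call has 1 to 8 rows; each row shifts and turns the commanded pose from where the row before left it, along the tool's axes as they then stand; what a row does not reach is not made up. A row lasts 1/12 s, in which the tool goes at most 41.7 mm and 7.16 degrees, less where a joint would pass 70% of its speed; a pose out of reach is approached as far as the arm can. A call with a gripper value outside its range is refused whole. The fingers move at their own pace and stop on an object; FORCE is the grip in N (left out, the last holds). Time passes only in rows, so rows that do not move let the fingers close. It gives the time, the measured TCP pose, the force, the opening and the grip force at its end, in the units of the state.
- r.sense(): the state, without advancing time (a new reading comes with each control period).
- r.snapshot(name): name is "scene" or "top" or "wrist"; returns (picture, depth): 480x640x3 uint8, blue, green, red; 480x640 float32, mm along the optical axis (not along the pixel's ray), 0 where there is no reading.
- r.calibration(name): a dict with "vfov" (degrees; the focal length in pixels is half the picture's height over the tangent of half this angle, whatever the lens; pixels are square), "cx", "cy" (the principal point, pixels), "rvec" (rotation vector, rad) and "tvec" (3), from world to camera coordinates, as OpenCV has them; the wrist camera has in their place "tool_from_camera" (4x4, takes a point from camera to tool coordinates, whose origin is the TCP and whose axes are the flange's). Camera axes: x right, y down, z forward; pixel columns grow to the right and rows downward; lengths in mm; the calibration is good to about 2 mm. A picture is of the moment at which its call begins: read the wrist's pose just before it. calibration takes no time and is no camera call.
- r.hand_in(): hands the job in; it is judged then, once.
The state is a dict: "time": time; "joint_pos": joint angles; "qd": joint speeds; "joint_efforts": joint torques, N m; "tool_pos": TCP position; "tcp_rot": TCP orientation; "ft_force": force on the tool from outside, world axes, zero at the start; "wrist_torque": the same for the moment, N m; "finger_gap": finger opening in mm; "grip_force": force on a finger pad.
Only numpy, scipy, OpenCV 4.12 (cv2) and the standard library are available. Lean on these libraries where they do the work, as an engineer would, in place of code of your own. Each camera call takes 0.05 s, during which the arm holds its last target. There are 200 camera calls.

## Working session

There is one attempt and no reset: what is moved stays moved. The work goes in short steps, Python scripts to look and compute and a shell command to move; the robot and the scene stay as the last step left them, time stands still between calls to the robot, and variables do not carry over. Pictures are saved under pics/ and viewed, at most 14 in all, crops included, and the job is handed in when it is done.

```bash
mkdir -p pics; cat > h.py <<'E'
import numpy as np, cv2
from scipy.spatial.transform import Rotation as R
from bench import r
def snap(n):
    s=r.sense(); im,d=r.snapshot(n); return im,d,s
def world(n,d,s=None):
    c=r.calibration(n); f=240/np.tan(np.radians(c['vfov'])/2)
    v,u=np.mgrid[:480,:640]
    P=np.stack([(u-c['cx'])/f*d,(v-c['cy'])/f*d,d],-1)
    if n=='wrist':
        T=np.array(c['tool_from_camera']); P=P@T[:3,:3].T+T[:3,3]
        return P@tool(s).T+np.array(s['tool_pos'])
    M=cv2.Rodrigues(np.array(c['rvec'],float))[0]
    return (P-np.array(c['tvec']).ravel())@M
def tool(s): return R.from_euler('xyz',s['tcp_rot'],degrees=True).as_matrix()
E
python3 - <<'E'
from h import *
s=r.sense();print(s)
for n in ['scene','top']:
    im,d,s=snap(n);cv2.imwrite(f'pics/{n}0.png',im);np.save(f'{n}0.npy',world(n,d));print(r.calibration(n))
E
```

```text
{'time': 0.0, 'joint_pos': array([ 6.43781954e+01,  7.51589460e+00,  8.53286336e+01,  6.16042884e-04,
        8.72604854e+01, -4.89147594e+00]), 'qd': array([ 0.02343904, -0.06023988,  0.06611418, -0.02381193, -0.07993675,
        0.02295608]), 'joint_efforts': array([ 7.00832697e-04, -5.69386089e+01, -5.00570726e+01,  9.58537203e-05,
        1.44327982e-02, -1.32480599e-05]), 'tool_pos': array([212.12368865, 560.713795  , 249.24237568]), 'tcp_rot': array([-1.79895421e+02, -9.56741449e-03,  1.59269633e+02]), 'ft_force': array([-0.00747778, -0.3278915 ,  0.73187214]), 'wrist_torque': array([-0.0095669 , -0.00204492, -0.06813855]), 'grip_force': 0.0, 'finger_gap': 85.39091918457628}
{'vfov': 55.79828318179819, 'cx': 318.3533613100411, 'cy': 243.65487694789172, 'rvec': array([ 1.98285068,  1.04334743, -0.51236654]), 'tvec': array([-354.80664409, -200.99667278, 1407.38971684])}
{'vfov': 46.515367851780034, 'cx': 325.19192084486855, 'cy': 235.75430637055993, 'rvec': array([ 2.12649856, -2.14037963,  0.17568784]), 'tvec': array([  43.94721409,  566.38851916, 1273.92671797])}
```

View pics/top0.png

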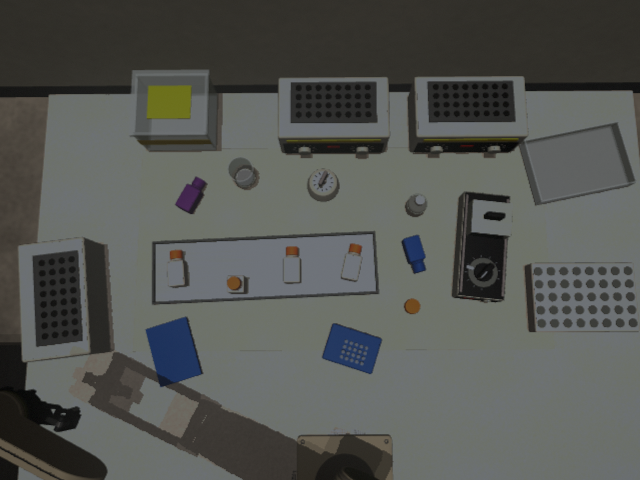

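View pics/scene0.png

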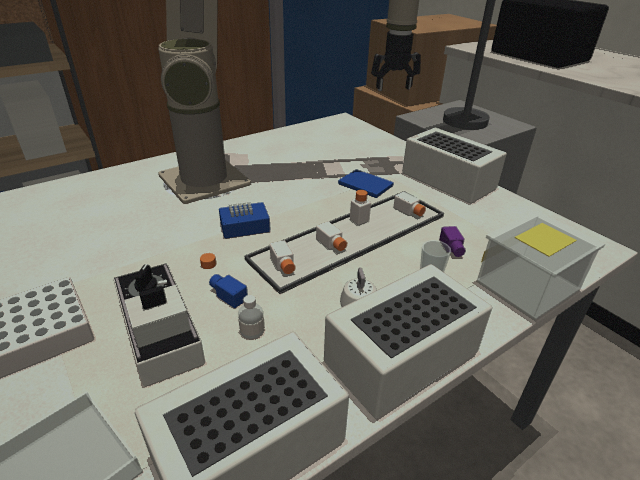

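The top view shows three lying bottles at (176,268), (291,265) and (352,262), and one upright at (235,284). The timer is at (323,183), the controller at (483,247) with its knob at (484,271), and the purple and blue look-alikes are outside the lane. Next I measure the positions from height blobs.

```bash
python3 - <<'E'
from h import *
P=np.load('top0.npy');im=cv2.imread('pics/top0.png').astype(int)
hsv=cv2.cvtColor(im.astype(np.uint8),cv2.COLOR_BGR2HSV)
lane=[(176,268),(291,265),(352,262),(235,284)]
org=(hsv[...,0]<16)&(hsv[...,1]>150)
v,u=np.mgrid[:480,:640]
for (a,b) in lane:
    w=(abs(u-a)<28)&(abs(v-b)<36)
    m=w&~org&(P[...,2]>36)&(P[...,2]<60);o=w&org&(P[...,2]>20)
    pb=P[m];po=P[o]
    print(a,b,m.sum(),o.sum(),'body',np.median(pb,0).round(1),pb[:,:2].mean(0).round(1),'rect',[np.round(q,1) for q in cv2.minAreaRect(pb[:,:2].astype(np.float32))],'cap',po.mean(0).round(1),po[:,2].max().round(1))
for nm,(a,b) in dict(timer=(323,183),cap=(412,306),vial=(416,205),beaker=(242,172),pur=(190,195),blue=(415,253)).items():
    w=(abs(u-a)<20)&(abs(v-b)<20)&(P[...,2]>12); p=P[w]
    print(nm,p.mean(0).round(0),p.min(0).round(0),p.max(0).round(0))
w=(abs(u-483)<32)&(abs(v-247)<60)
for lo,hi in [(55,70),(70,100),(100,118),(118,170)]:
    p=P[w&(P[...,2]>lo)&(P[...,2]<hi)]; print(lo,hi,len(p),p.mean(0).round(1),[np.round(q,1) for q in cv2.minAreaRect(p[:,:2].astype(np.float32))])
for (a,b) in [(153,242),(154,303),(377,293),(375,234),(200,250),(260,280)]: print(P[b,a].round(1))
E
python3 - <<'E'
import cv2
im=cv2.imread('pics/top0.png')
a=cv2.resize(im[185:305,445:520],None,fx=5,fy=5,interpolation=cv2.INTER_CUBIC)
b=cv2.resize(im[160:205,300:345],None,fx=8,fy=8,interpolation=cv2.INTER_CUBIC)
import numpy as np
c=np.zeros((600,740,3),np.uint8);c[:600,:375]=a;c[:360,380:740]=b
cv2.imwrite('pics/crop1.png',cv2.convertScaleAbs(c,alpha=1.6))
E
```

```text
176 268 474 84 body [483.1 391.4  45.8] [483.6 391.1] rect [array([494.3, 393.5]), array([85.6, 40.6]), np.float64(6.4)] cap [526.4 395.8  37.9] 44.0
291 265 453 77 body [490.4 118.9  45.6] [490.5 119. ] rect [array([501.3, 118.8]), array([85.4, 38. ]), np.float64(0.3)] cap [531.3 119.9  55.8] 1350.3
352 262 457 80 body [494.9 -21.8  45.4] [496.  -21.2] rect [array([506.5, -23.7]), array([39.8, 85.8]), np.float64(77.0)] cap [538.2 -29.8  38.7] 46.2
235 284 25 70 body [449.2 228.4  49.7] [449.8 231. ] rect [array([452.9, 241.7]), array([28.4, 37. ]), np.float64(89.6)] cap [455.6 249.2  92.4] 97.9
timer [690.  45.  56.] [348.   5.  12.] [ 734.   84. 1350.]
cap [ 401. -160.   50.] [ 348. -182.   12.] [ 420.   38. 1350.]
vial [ 630. -169.   98.] [ 348. -203.   12.] [ 669.   38. 1350.]
beaker [721. 239.  75.] [348.  38.  12.] [ 755.  271. 1350.]
pur [668. 362.  47.] [348.  38.  12.] [ 718.  399. 1350.]
blue [ 524. -168.   58.] [ 348. -197.   13.] [ 569.   38. 1350.]
55 70 3289 [ 516.5 -322.4   63. ] [array([ 541.6, -329.6]), array([111.6, 250.8]), np.float64(83.1)]
70 100 341 [ 519.7 -311.6   79.9] [array([ 543. , -328.5]), array([ 98.6, 229.7]), np.float64(85.2)]
100 118 1283 [ 586.2 -333.3  112.1] [array([ 546.5, -331.2]), array([ 92.1, 177.7]), np.float64(83.9)]
118 170 170 [ 594.3 -332.8  138.4] [array([ 593.2, -327.5]), array([67.1, 71.1]), np.float64(85.6)]
[560.3 459.   10.2]
[412.5 447.9  17.3]
[433.2 -82.6  11.5]
[574.8 -80.1  19.7]
[540.3 344.7   7.6]
[467.1 198.9  -0.6]
```

View pics/crop1.png

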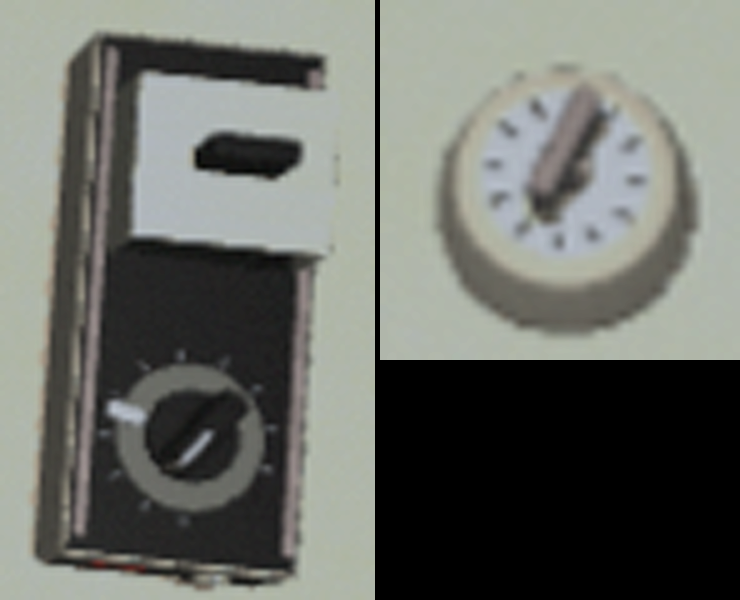

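Everything fits the expected sizes (bottle length about 86 mm, top at 46 mm). In the crop the knob pointer is at lower left and the index tab at left. I'll grasp each bottle with the tool tilted +35°, then turn it -90°.

```bash
cat >> h.py <<'E'
def pose(yaw,tilt=0): # yaw 0: tool x towards robot, y left; tilt + leans the fingers' tips to the robot
    return (R.from_euler('xyz',[180,0,180+yaw],degrees=True)*R.from_euler('y',tilt,degrees=True))
def plan(pos,rot=None):
    s=r.sense();A=R.from_matrix(tool(s));print('t',round(s['time'],1),'at',np.round(s['tool_pos'],1),'F',np.round(s['ft_force'],1))
    d=np.array(pos)-s['tool_pos'];print('shift in tool now (m)',(A.inv().apply(d)/1000).round(4),'n>=',np.ceil(np.linalg.norm(d)/35))
    if rot is not None:
        print('turn',np.round((A.inv()*rot).as_rotvec(degrees=True),2)); print('shift after turn',(rot.inv().apply(d)/1000).round(4))
E
python3 - <<'E'
from h import *
plan([493,393,180],pose(6.4))
E
```

```text
t 0.1 at [212.1 560.7 249.3] F [ 1.2  0.5 -0.1]
shift in tool now (m) [-0.3221 -0.0574  0.0694] n>= 10.0
turn [ -0.09  -0.03 -27.13]
shift after turn [-0.2604 -0.198   0.0693]
```

```bash
python3 -m handwheel '[[-0.0268,-0.0048,0.0058,0,0,0,0.07],[-0.0268,-0.0048,0.0058,0,0,0,0.07],[-0.0268,-0.0048,0.0058,0,0,0,0.07],[-0.0268,-0.0048,0.0058,0,0,0,0.07],[-0.0268,-0.0048,0.0058,0,0,0,0.07],[-0.0268,-0.0048,0.0058,0,0,0,0.07]]' 40
python3 -m handwheel '[[-0.0268,-0.0048,0.0058,0,0,0,0.07],[-0.0268,-0.0048,0.0058,0,0,0,0.07],[-0.0268,-0.0048,0.0058,0,0,0,0.07],[-0.0268,-0.0048,0.0058,0,0,0,0.07],[-0.0268,-0.0048,0.0058,0,0,0,0.07],[-0.0268,-0.0048,0.0058,0,0,0,0.07]]'
python3 -m handwheel '[[0,0,0,0,0,-5.4,0.07],[0,0,0,0,0,-5.4,0.07],[0,0,0,0,0,-5.4,0.07],[0,0,0,0,0,-5.4,0.07],[0,0,0,0,0,-5.4,0.07]]'
python3 -m handwheel '[[0,0,0,0,5,0,0.07],[0,0,0,0,5,0,0.07],[0,0,0,0,5,0,0.07],[0,0,0,0,5,0,0.07],[0,0,0,0,5,0,0.07],[0,0,0,0,5,0,0.07],[0,0,0,0,5,0,0.07],[0,0,0,0,0,0,0.07]]'
python3 - <<'E'
from h import *
plan([493,393,32],pose(6.4,35)); im,d,s=snap('wrist'); cv2.imwrite('pics/w1.png',im)
E
```

```text
time: 0.6
tool_pos: [353.3, 476.3, 214.7]
tcp_rot: [-180.0, -0.0, 159.3]
ft_force: [0.2, 0.4, -0.6]
finger_gap: 69.9
grip_force: 0.0
time: 1.1
tool_pos: [493.5, 392.4, 179.8]
tcp_rot: [-180.0, -0.0, 159.3]
ft_force: [0.1, 1.6, 0.1]
finger_gap: 70.0
grip_force: 0.0
time: 1.52
tool_pos: [492.6, 393.1, 180.0]
tcp_rot: [-180.0, -0.1, -173.5]
ft_force: [0.1, -0.9, -0.3]
finger_gap: 69.9
grip_force: 0.0
time: 2.18
tool_pos: [492.1, 391.6, 174.1]
tcp_rot: [-179.7, -35.8, -174.0]
ft_force: [-0.6, -0.6, -3.9]
finger_gap: 69.9
grip_force: 0.0
t 2.2 at [492.1 391.6 174.1] F [-0.6 -0.6 -3.9]
shift in tool now (m) [-0.084   0.0019  0.1147] n>= 5.0
turn [-0.05 -0.78 -0.33]
shift after turn [-0.0824  0.0013  0.1158]
```

View pics/w1.png

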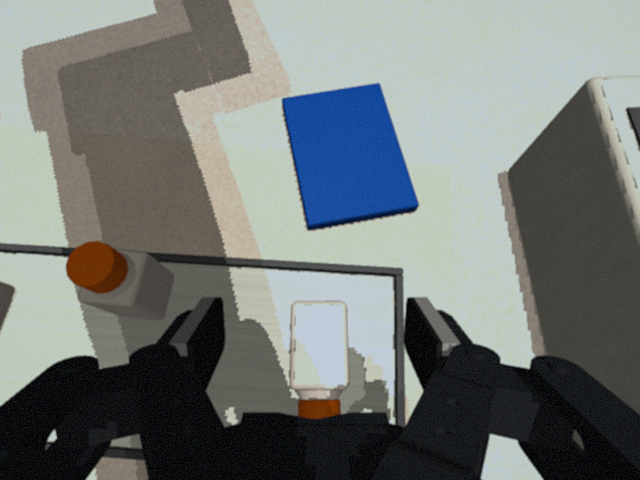

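The bottle lies centred between the fingers (290–348, 300–415). I descend, grip, lift and turn it.

```bash
python3 -m handwheel '[[-0.0168,0.0003,0.023,0,0,0,0.07],[-0.0168,0.0003,0.023,0,0,0,0.07],[-0.0168,0.0003,0.023,0,0,0,0.07],[-0.0168,0.0003,0.023,0,0,0,0.07],[-0.0168,0.0003,0.023,0,0,0,0.07],[0,0,0,0,0,0,0.07],[0,0,0,0,0,0,0.07]]'
python3 -m handwheel '[[0,0,0,0,0,0,0.03],[0,0,0,0,0,0,0.03],[0,0,0,0,0,0,0.03],[0,0,0,0,0,0,0.03],[0,0,0,0,0,0,0.03],[0,0,0,0,0,0,0.03],[0,0,0,0,0,0,0.03],[0,0,0,0,0,0,0.03]]' 60
```

```text
time: 2.82
tool_pos: [494.1, 395.0, 38.1]
tcp_rot: [-179.9, -35.0, -173.7]
ft_force: [-0.6, -0.3, 0.7]
finger_gap: 70.0
grip_force: 0.0
time: 3.48
tool_pos: [497.4, 396.3, 41.9]
tcp_rot: [179.8, -34.7, -173.6]
ft_force: [2.5, 1.4, 8.4]
finger_gap: 39.3
grip_force: 61.8
```

```bash
python3 -m handwheel '[[0,0,0,0,0,0,0.03],[0,0,0,0,0,0,0.03],[0,0,0,0,0,0,0.03]]'; python3 - <<'E'
from h import *
im,d,s=snap('wrist'); cv2.imwrite('pics/w2.png',im[200:])
E
```

```text
time: 3.73
tool_pos: [497.4, 396.3, 41.9]
tcp_rot: [179.8, -34.7, -173.6]
ft_force: [2.6, 0.2, 8.5]
finger_gap: 39.2
grip_force: 61.8
```

View pics/w2.png

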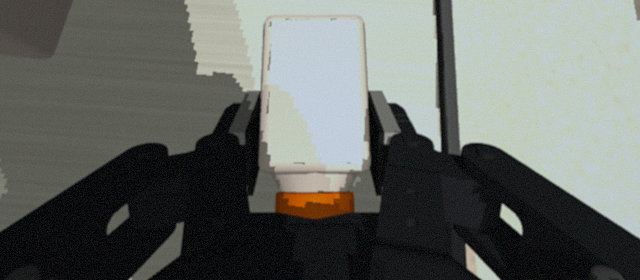

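```bash
python3 -m handwheel '[[0.0096,0,-0.0137,0,0,0,0.03],[0.0096,0,-0.0137,0,0,0,0.03],[0.0096,0,-0.0137,0,0,0,0.03],[0.0096,0,-0.0137,0,0,0,0.03],[0,0,0,0,0,0,0.03],[0,0,0,0,0,0,0.03]]'
python3 -m handwheel '[[0,0,0,0,-6,0,0.03],[0,0,0,0,-6,0,0.03],[0,0,0,0,-6,0,0.03],[0,0,0,0,-6,0,0.03],[0,0,0,0,-6,0,0.03],[0,0,0,0,-6,0,0.03],[0,0,0,0,-6,0,0.03],[0,0,0,0,-6,0,0.03]]'
python3 -m handwheel '[[0,0,0,0,-6,0,0.03],[0,0,0,0,-6,0,0.03],[0,0,0,0,-6,0,0.03],[0,0,0,0,-6,0,0.03],[0,0,0,0,-6,0,0.03],[0,0,0,0,-6,0,0.03],[0,0,0,0,-6,0,0.03],[0,0,0,0,0,0,0.03]]'
python3 - <<'E'
from h import *
plan([500,393,60],pose(6.4,-55))
im,d,s=snap('wrist'); cv2.imwrite('pics/w3.png',im); im,d,s2=snap('scene')
cv2.imwrite('pics/s3.png',cv2.resize(im[100:300,240:560],(800,500)))
E
```

```text
time: 4.28
tool_pos: [496.6, 395.9, 107.7]
tcp_rot: [179.9, -34.8, -173.7]
ft_force: [0.3, -0.5, -1.7]
finger_gap: 38.7
grip_force: 60.8
time: 4.95
tool_pos: [494.9, 395.1, 105.0]
tcp_rot: [180.0, 13.3, -173.7]
ft_force: [-0.4, -0.7, -0.9]
finger_gap: 39.1
grip_force: 60.7
time: 5.62
tool_pos: [494.2, 390.1, 100.2]
tcp_rot: [-179.0, 50.4, -173.4]
ft_force: [-1.4, -0.6, -2.4]
finger_gap: 39.0
grip_force: 60.8
t 5.6 at [494.2 390.1 100.2] F [-1.4 -0.6 -2.4]
shift in tool now (m) [0.027  0.0028 0.0303] n>= 2.0
turn [-0.87 -4.6   0.18]
shift after turn [0.0294 0.0023 0.028 ]
```

View pics/s3.png

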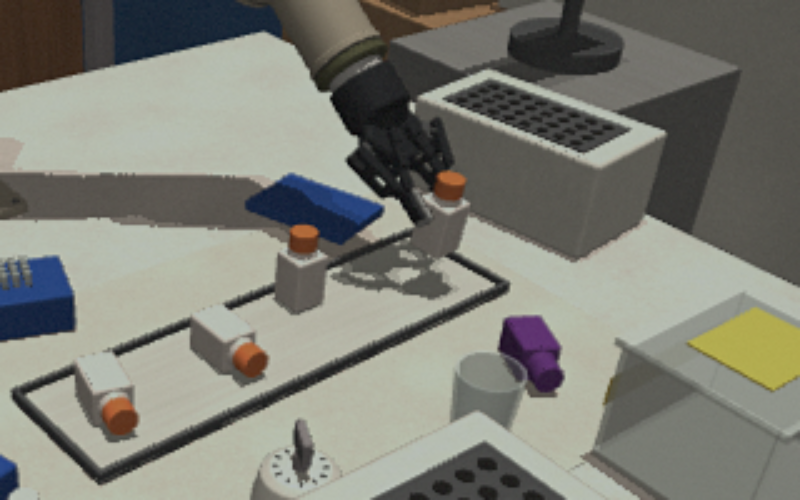

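The scene view shows the bottle held and nearly upright over the lane. I finish the turn and lower it.

```bash
python3 -m handwheel '[[0,0,0,0,0,0,0.03],[0,0,0,0,0,0,0.03],[0,0,0,0,0,0,0.03]]'; python3 - <<'E'
from h import *
plan([488,393,58],pose(6.4,-55)); plan([488,393,50],pose(6.4,-55))
E
```

```text
time: 5.97
tool_pos: [497.8, 392.3, 105.5]
tcp_rot: [-179.4, 50.4, -173.9]
ft_force: [0.2, 0.2, -0.0]
finger_gap: 39.0
grip_force: 60.8
t 6.0 at [497.8 392.3 105.5] F [ 0.2  0.2 -0. ]
shift in tool now (m) [0.0427 0.002  0.0228] n>= 2.0
turn [-0.79 -4.59 -0.15]
shift after turn [0.0444 0.0018 0.0193]
t 6.0 at [497.8 392.3 105.5] F [ 0.2  0.2 -0. ]
shift in tool now (m) [0.0489 0.002  0.0279] n>= 2.0
turn [-0.79 -4.59 -0.15]
shift after turn [0.051  0.0018 0.0239]
```

```bash
python3 -m handwheel '[[0,0,0,-0.4,-2.3,0,0.03],[0,0,0,-0.4,-2.3,0,0.03],[0.0111,0.0004,0.0048,0,0,0,0.03],[0.0111,0.0004,0.0048,0,0,0,0.03],[0.0111,0.0004,0.0048,0,0,0,0.03],[0.0111,0.0004,0.0048,0,0,0,0.03],[0,0,0,0,0,0,0.03],[0,0,0,0,0,0,0.03]]'; python3 - <<'E'
from h import *
plan([488,393,50],pose(6.4,-55)); im,d,s2=snap('scene')
cv2.imwrite('pics/s4.png',cv2.resize(im[100:300,320:480],(480,600)))
E
```

```text
time: 6.63
tool_pos: [481.3, 396.8, 77.6]
tcp_rot: [-179.2, 52.4, -173.6]
ft_force: [0.4, 0.3, -0.3]
finger_gap: 39.2
grip_force: 60.8
t 6.6 at [481.3 396.8  77.6] F [ 0.4  0.3 -0.3]
shift in tool now (m) [ 0.018  -0.0042  0.0219] n>= 1.0
turn [-0.78 -2.64  0.04]
shift after turn [ 0.019  -0.0045  0.021 ]
```

View pics/s4.png

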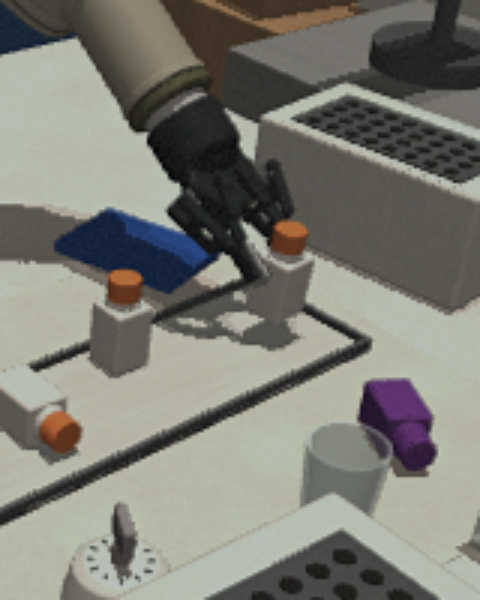

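```bash
python3 -m handwheel '[[0.006,-0.0014,0.0073,0,0,0,0.03],[0.006,-0.0014,0.0073,0,0,0,0.03],[0.006,-0.0014,0.0073,0,0,0,0.03],[0,0,0,0,0,0,0.03]]'; python3 - <<'E'
from h import *
print(r.sense()['joint_pos'].round(1));plan([488,393,50],pose(6.4,-55))
E
```

```text
time: 7.02
tool_pos: [486.3, 395.5, 59.9]
tcp_rot: [-178.8, 51.1, -173.7]
ft_force: [0.3, -0.4, -0.7]
finger_gap: 39.0
grip_force: 60.8
[ 52.9   7.6 123.  -76.6  36.5  17.5]
t 7.0 at [486.3 395.5  59.9] F [ 0.3 -0.4 -0.7]
shift in tool now (m) [ 0.0068 -0.0025  0.0073] n>= 1.0
turn [-1.26 -3.91 -0.04]
shift after turn [ 0.0073 -0.0027  0.0068]
```

```bash
python3 -m handwheel '[[0.0025,-0.001,0.0025,0,0,0,0.03],[0.0025,-0.001,0.0025,0,0,0,0.03],[0,0,0,0,0,0,0.03]]';python3 -m handwheel '[[0.001,0,0.001,0,0,0,0.03],[0.001,0,0.001,0,0,0,0.03],[0,0,0,0,0,0,0.03]]'
```

```text
time: 7.27
tool_pos: [486.6, 394.5, 56.3]
tcp_rot: [-178.8, 50.8, -173.7]
ft_force: [0.9, -0.2, -1.0]
finger_gap: 38.7
grip_force: 60.8
time: 7.52
tool_pos: [486.9, 395.3, 55.2]
tcp_rot: [-178.8, 50.8, -173.8]
ft_force: [0.8, -0.2, 0.5]
finger_gap: 39.3
grip_force: 61.0
```

```bash
python3 -m handwheel '[[0.0015,0,0.001,0,0,0,0.03],[0.0015,0,0.001,0,0,0,0.03],[0,0,0,0,0,0,0.03]]';python3 -m handwheel '[[0.0015,0,0.001,0,0,0,0.03],[0.0015,0,0.001,0,0,0,0.03],[0,0,0,0,0,0,0.03]]'; python3 - <<'E'
from h import *
print(r.sense()['wrist_torque'])
E
```

```text
time: 7.77
tool_pos: [487.4, 395.9, 54.8]
tcp_rot: [-178.8, 50.8, -173.9]
ft_force: [-2.8, -4.8, 10.1]
finger_gap: 38.7
grip_force: 62.2
time: 8.02
tool_pos: [488.1, 396.4, 54.7]
tcp_rot: [-178.8, 50.8, -174.1]
ft_force: [-12.3, -11.7, 27.1]
finger_gap: 38.9
grip_force: 64.3
[-1.04664723 -1.9262252  -1.44266519]
```

```bash
python3 -m handwheel '[[-0.0015,0,-0.001,0,0,0,0.03],[-0.001,0,-0.001,0,0,0,0.03],[0,0,0,0,0,0,0.045],[0,0,0,0,0,0,0.06],[0,0,0,0,0,0,0.075],[0,0,0,0,0,0,0.08],[0,0,0,0,0,0,0.08]]'
python3 -m handwheel '[[0,0,-0.02,0,0,0,0.08],[0,0,-0.03,0,0,0,0.08],[0,0,-0.03,0,0,0,0.08],[0,0,-0.03,0,0,0,0.08],[0,0,-0.03,0,0,0,0.08],[0,0,0,0,0,0,0.08]]'
python3 - <<'E'
from h import *
plan([500,119,160],pose(0.3,0))
im,d,s2=snap('top'); cv2.imwrite('pics/t5.png',im[150:400,100:450]);np.save('top5.npy',world('top',d))
E
```

```text
time: 8.6
tool_pos: [485.4, 395.6, 52.7]
tcp_rot: [-178.6, 50.4, -173.7]
ft_force: [0.1, 0.7, 0.2]
finger_gap: 80.2
grip_force: 0.0
time: 9.1
tool_pos: [376.3, 389.1, 145.9]
tcp_rot: [-179.0, 50.6, -173.9]
ft_force: [-0.4, 0.4, 0.9]
finger_gap: 80.0
grip_force: 0.0
t 9.1 at [376.3 389.1 145.9] F [-0.4  0.4  0.9]
shift in tool now (m) [-0.0709 -0.2805  0.0687] n>= 9.0
turn [ 1.65 50.57  4.96]
shift after turn [-0.1223 -0.2707 -0.0141]
```

View pics/t5.png

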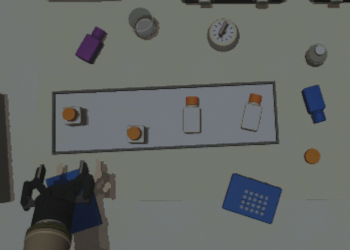

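Bottle1 now stands at crop (71,115), and the other bottles have not moved. Next is bottle2.

```bash
python3 -m handwheel '[[0,0,-0.03,0,0,0,0.07],[-0.0079,-0.0312,0.0095,0,0,0,0.07],[-0.0079,-0.0312,0.0095,0,0,0,0.07],[-0.0079,-0.0312,0.0095,0,0,0,0.07],[-0.0079,-0.0312,0.0095,0,0,0,0.07],[-0.0079,-0.0312,0.0095,0,0,0,0.07],[-0.0079,-0.0312,0.0095,0,0,0,0.07],[-0.0079,-0.0312,0.0095,0,0,0,0.07]]'
python3 -m handwheel '[[-0.0079,-0.0312,0.0095,0,0,0,0.07],[-0.0079,-0.0312,0.0095,0,0,0,0.07],[0,0,0,0.2,6.3,0.6,0.07],[0,0,0,0.2,6.3,0.6,0.07],[0,0,0,0.2,6.3,0.6,0.07],[0,0,0,0.2,6.3,0.6,0.07],[0,0,0,0.2,6.3,0.6,0.07],[0,0,0,0.2,6.3,0.6,0.07]]'
python3 -m handwheel '[[0,0,0,0.2,6.3,0.6,0.07],[0,0,0,0.2,6.3,0.6,0.07],[0,0,0,0,6.3,0,0.07],[0,0,0,0,6.3,0,0.07],[0,0,0,0,6.3,0,0.07],[0,0,0,0,6.3,0,0.07],[0,0,0,0,6.3,0,0.07],[0,0,0,0,6.3,0,0.07]]'
python3 -m handwheel '[[0,0,0,0,0,0,0.07],[0,0,0,0,0,0,0.07],[0,0,0,0,0,0,0.07]]'
python3 - <<'E'
from h import *
plan([503,120,33],pose(0.3,40)); im,d,s=snap('wrist'); cv2.imwrite('pics/w6.png',cv2.resize(im[200:],(320,140)))
P=world('wrist',d,s); m=(P[...,2]>36)&(P[...,2]<56)&(abs(P[...,1]-119)<30)&(P[...,0]>430)&(P[...,0]<520); p=P[m];print(m.sum(),p.mean(0),[np.round(q,1) for q in cv2.minAreaRect(p[:,:2].astype(np.float32))])
E
```

```text
time: 9.82
tool_pos: [486.2, 204.4, 175.8]
tcp_rot: [-177.1, 49.1, -173.9]
ft_force: [0.7, 1.0, -1.0]
finger_gap: 69.8
grip_force: 0.0
time: 10.48
tool_pos: [519.8, 149.7, 178.6]
tcp_rot: [-178.7, 10.7, -179.7]
ft_force: [0.2, 0.3, 0.2]
finger_gap: 70.1
grip_force: 0.0
time: 11.15
tool_pos: [519.9, 149.5, 177.6]
tcp_rot: [-177.9, -39.7, 177.5]
ft_force: [0.5, 0.6, -0.2]
finger_gap: 69.9
grip_force: 0.0
time: 11.4
tool_pos: [519.3, 150.3, 178.1]
tcp_rot: [-178.0, -39.3, 177.6]
ft_force: [0.3, 1.0, 0.5]
finger_gap: 70.0
grip_force: 0.0
t 11.4 at [519.3 150.3 178.1] F [0.3 1.  0.5]
shift in tool now (m) [-0.0801 -0.0265  0.1229] n>= 5.0
turn [-0.34  0.71 -2.06]
shift after turn [-0.0806 -0.0302  0.1217]
4656 [492.17877028 122.10502258  44.46312169] [array([489.9, 121.4]), array([60.2, 40.2]), np.float64(0.3)]
```

```bash
python3 -m handwheel '[[0,0,0,-0.3,0.7,-2.1,0.07],[0,-0.029,0,0,0,0,0.07],[-0.0154,0,0.0231,0,0,0,0.07],[-0.0154,0,0.0231,0,0,0,0.07],[-0.0154,0,0.0231,0,0,0,0.07],[-0.0154,0,0.0231,0,0,0,0.07],[-0.0154,0,0.0231,0,0,0,0.07],[0,0,0,0,0,0,0.07]]' 
python3 -m handwheel '[[0,0,0,0,0,0,0.07],[0,0,0,0,0,0,0.07],[0,0,0,0,0,0,0.07]]' 
python3 - <<'E'
from h import *
plan([504,121.4,40],pose(0.3,40))
E
```

```text
time: 12.12
tool_pos: [501.1, 121.7, 38.8]
tcp_rot: [-180.0, -40.2, -179.6]
ft_force: [-0.6, -0.2, -0.4]
finger_gap: 69.9
grip_force: 0.0
time: 12.37
tool_pos: [505.9, 122.1, 44.4]
tcp_rot: [179.9, -39.7, -179.5]
ft_force: [0.2, 0.4, 0.3]
finger_gap: 70.0
grip_force: 0.0
t 12.4 at [505.9 122.1  44.4] F [0.2 0.4 0.3]
shift in tool now (m) [-0.0014 -0.0007  0.0047] n>= 1.0
turn [-0.03  0.26  0.14]
shift after turn [-0.0014 -0.0007  0.0047]
```

```bash
python3 -m handwheel '[[-0.0014,-0.0005,0.004,0,0,0,0.07],[0,0,0,0,0,0,0.07],[0,0,0,0,0,0,0.03],[0,0,0,0,0,0,0.03],[0,0,0,0,0,0,0.03],[0,0,0,0,0,0,0.03],[0,0,0,0,0,0,0.03],[0,0,0,0,0,0,0.03]]' 60
python3 -m handwheel '[[0,0,0,0,0,0,0.03],[0,0,0,0,0,0,0.03],[0,0,0,0,0,0,0.03]]'
python3 -m handwheel '[[0.011,0,-0.0135,0,0,0,0.03],[0.011,0,-0.0135,0,0,0,0.03],[0.011,0,-0.0135,0,0,0,0.03],[0.011,0,-0.0135,0,0,0,0.03],[0,0,0,0,0,0,0.03],[0,0,0,0,0,0,0.03]]'
python3 -m handwheel '[[0,0,0,0,-5.5,0,0.03],[0,0,0,0,-5.5,0,0.03],[0,0,0,0,-5.5,0,0.03],[0,0,0,0,-5.5,0,0.03],[0,0,0,0,-5.5,0,0.03],[0,0,0,0,-5.5,0,0.03],[0,0,0,0,-5.5,0,0.03],[0,0,0,0,-5.5,0,0.03]]'
python3 -m handwheel '[[0,0,0,0,-5.5,0,0.03],[0,0,0,0,-5.5,0,0.03],[0,0,0,0,-5.5,0,0.03],[0,0,0,0,-5.5,0,0.03],[0,0,0,0,-5.5,0,0.03],[0,0,0,0,-5.5,0,0.03],[0,0,0,0,-5.5,0,0.03],[0,0,0,0,-5.5,0,0.03]]'
python3 -m handwheel '[[0,0,0,0,-2,0,0.03],[0,0,0,0,0,0,0.03],[0,0,0,0,0,0,0.03]]'
python3 - <<'E'
from h import *
plan([488,121,62],pose(0.3,-50));print(r.sense()['joint_pos'].round(1))
E
```

```text
time: 13.03
tool_pos: [502.7, 121.3, 37.5]
tcp_rot: [179.9, -40.0, -179.5]
ft_force: [2.6, -0.1, 3.2]
finger_gap: 39.5
grip_force: 42.3
time: 13.28
tool_pos: [502.7, 121.3, 37.5]
tcp_rot: [179.9, -40.0, -179.5]
ft_force: [3.4, 1.0, 4.6]
finger_gap: 39.5
grip_force: 60.6
time: 13.78
tool_pos: [504.7, 121.4, 108.9]
tcp_rot: [179.9, -39.8, -179.5]
ft_force: [0.4, -1.4, -1.2]
finger_gap: 39.0
grip_force: 60.3
time: 14.45
tool_pos: [503.0, 121.2, 106.4]
tcp_rot: [180.0, 4.1, -179.6]
ft_force: [-0.4, 1.0, -0.7]
finger_gap: 39.4
grip_force: 60.3
time: 15.12
tool_pos: [527.5, 130.4, 116.8]
tcp_rot: [-179.7, 46.3, -179.9]
ft_force: [1.7, -1.0, 0.8]
finger_gap: 38.7
grip_force: 61.4
time: 15.37
tool_pos: [527.9, 131.0, 108.3]
tcp_rot: [-179.0, 46.9, -179.6]
ft_force: [0.1, -0.6, -2.0]
finger_gap: 39.0
grip_force: 61.3
t 15.4 at [527.9 131.  108.3] F [ 0.1 -0.6 -2. ]
shift in tool now (m) [ 0.0612 -0.0097  0.0026] n>= 2.0
turn [-0.92 -3.08  0.13]
shift after turn [ 0.0612 -0.0098 -0.0008]
[ 16.6 -26.3 143.1 -36.6  21.6 -44.2]
```

```bash
python3 -m handwheel '[[0.011,-0.0025,0.0058,0,0,0,0.03],[0.011,-0.0025,0.0058,0,0,0,0.03],[0.011,-0.0025,0.0058,0,0,0,0.03],[0.011,-0.0025,0.0058,0,0,0,0.03],[0,0,0,0,0,0,0.03],[0,0,0,0,0,0,0.03]]'
python3 - <<'E'
from h import *
plan([515,121,52],pose(0.3,-50));print(r.sense()['joint_pos'].round(1))
E
```

```text
time: 15.87
tool_pos: [527.9, 126.0, 60.8]
tcp_rot: [-178.6, 46.5, -179.7]
ft_force: [-0.8, -0.5, -1.6]
finger_gap: 39.3
grip_force: 61.4
t 15.9 at [527.9 126.   60.8] F [-0.8 -0.5 -1.6]
shift in tool now (m) [ 0.0153 -0.005  -0.0031] n>= 1.0
turn [-1.35 -3.54  0.07]
shift after turn [ 0.0151 -0.0049 -0.0042]
[ 16.  -17.7 143.1 -53.6  15.8 -26.4]
```

```bash
python3 -m handwheel '[[0.0035,0,0.003,0,0,0,0.03],[0.0035,0,0.003,0,0,0,0.03],[0,0,0,0,0,0,0.03],[0,0,0,0,0,0,0.03]]'; python3 -m handwheel '[[0.0015,0,0.0015,0,0,0,0.03],[0,0,0,0,0,0,0.03]]'; python3 - <<'E'
from h import *
plan([515,121,50]);
E
```

```text
time: 16.2
tool_pos: [528.1, 126.4, 53.0]
tcp_rot: [-178.7, 46.6, -179.7]
ft_force: [0.1, 0.2, -0.4]
finger_gap: 38.8
grip_force: 61.4
time: 16.37
tool_pos: [529.3, 126.8, 52.1]
tcp_rot: [-178.8, 46.8, -179.7]
ft_force: [-1.3, -0.8, 3.4]
finger_gap: 39.0
grip_force: 61.9
t 16.4 at [529.3 126.8  52.1] F [-1.3 -0.8  3.4]
shift in tool now (m) [ 0.0113 -0.0059 -0.0089] n>= 1.0
```

```bash
python3 -m handwheel '[[0.001,0,0.001,0,0,0,0.03],[0,0,0,0,0,0,0.03],[0,0,0,0,0,0,0.045],[0,0,0,0,0,0,0.06],[0,0,0,0,0,0,0.075],[0,0,0,0,0,0,0.08],[0,0,0,0,0,0,0.08]]'
python3 -m handwheel '[[0,0,-0.02,0,0,0,0.08],[0,0,-0.03,0,0,0,0.08],[0,0,-0.03,0,0,0,0.08],[0,0,-0.03,0,0,0,0.08],[0,0,-0.03,0,0,0,0.08],[0,0,0,0,0,0,0.08]]'
python3 - <<'E'
from h import *
plan([500,-20,180],pose(-13,0))
print(r.sense()['joint_pos'].round(1))
im,d,s2=snap('top'); cv2.imwrite('pics/t7.png',im[150:400,100:450]);np.save('top7.npy',world('top',d))
E
```

```text
time: 16.95
tool_pos: [528.3, 126.6, 49.1]
tcp_rot: [-178.7, 46.6, -179.7]
ft_force: [-0.6, 0.0, 0.4]
finger_gap: 79.7
grip_force: 0.0
time: 17.45
tool_pos: [480.3, 164.8, 159.1]
tcp_rot: [-177.4, 44.9, -179.9]
ft_force: [0.7, 0.6, 1.4]
finger_gap: 80.5
grip_force: 0.0
t 17.4 at [480.3 164.8 159.1] F [0.7 0.6 1.4]
shift in tool now (m) [-0.0285 -0.1847  0.0073] n>= 6.0
turn [ 2.64 44.93 11.36]
shift after turn [-0.0607 -0.1757 -0.0209]
[ 27.4 -37.3 142.8 -35.   39.4 -41.1]
```

View pics/t7.png

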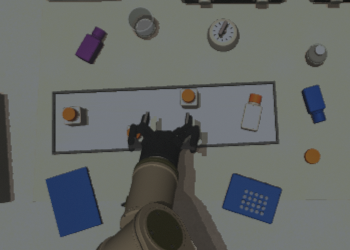

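Bottle2 now stands at crop (188,97), inside the lane. Next is bottle3, starting from a larger tilt of +50.

```bash
python3 -m handwheel '[[-0.015,0,-0.015,0,0,0,0.07],[-0.0035,-0.027,0.002,0,0,0,0.07],[-0.0035,-0.027,0.002,0,0,0,0.07],[-0.0035,-0.027,0.002,0,0,0,0.07],[-0.0035,-0.027,0.002,0,0,0,0.07],[-0.0035,-0.027,0.002,0,0,0,0.07],[-0.0035,-0.027,0.002,0,0,0,0.07],[-0.0035,-0.027,0.002,0,0,0,0.07]]'
python3 -m handwheel '[[0,0,0,0.3,5.6,1.4,0.07],[0,0,0,0.3,5.6,1.4,0.07],[0,0,0,0.3,5.6,1.4,0.07],[0,0,0,0.3,5.6,1.4,0.07],[0,0,0,0.3,5.6,1.4,0.07],[0,0,0,0.3,5.6,1.4,0.07],[0,0,0,0.3,5.6,1.4,0.07],[0,0,0,0.3,5.6,1.4,0.07]]'
python3 -m handwheel '[[0,0,0,0,6.2,0,0.07],[0,0,0,0,6.2,0,0.07],[0,0,0,0,6.2,0,0.07],[0,0,0,0,6.2,0,0.07],[0,0,0,0,6.2,0,0.07],[0,0,0,0,6.2,0,0.07],[0,0,0,0,6.2,0,0.07],[0,0,0,0,6.2,0,0.07]]'
python3 -m handwheel '[[0,0,0,0,0,0,0.07],[0,0,0,0,0,0,0.07],[0,0,0,0,0,0,0.07]]'
python3 - <<'E'
from h import *
im,d,s=snap('wrist')
P=world('wrist',d,s); m=(P[...,2]>36)&(P[...,2]<56)&(abs(P[...,1]+22)<40)&(P[...,0]>420)&(P[...,0]<540); p=P[m];print(m.sum(),p.mean(0))
for T in (0,1):
  q=cv2.minAreaRect(p[:,:2].astype(np.float32));print(q)
  p=p[p[:,0]<p[:,0].min()+57]
plan([507.5,-22,38],pose(-13,50))
E
```

```text
time: 18.17
tool_pos: [518.9, -19.8, 195.9]
tcp_rot: [-176.6, 43.4, -179.9]
ft_force: [0.2, -0.1, -0.3]
finger_gap: 70.3
grip_force: 0.0
time: 18.83
tool_pos: [518.9, -18.6, 195.2]
tcp_rot: [-179.2, -1.6, 166.6]
ft_force: [-0.3, -0.2, 0.0]
finger_gap: 70.1
grip_force: 0.0
time: 19.5
tool_pos: [519.0, -18.8, 194.7]
tcp_rot: [-178.8, -51.2, 165.8]
ft_force: [-0.1, 0.8, -0.4]
finger_gap: 70.3
grip_force: 0.0
time: 19.75
tool_pos: [519.0, -18.3, 195.8]
tcp_rot: [-178.9, -50.7, 165.8]
ft_force: [0.4, -0.3, 0.2]
finger_gap: 69.9
grip_force: 0.0
3851 [493.5616841  -18.73709482  44.64241882]
((492.51904296875, -18.832595825195312), (40.01996612548828, 51.89046859741211), 77.13764190673828)
((492.51904296875, -18.832595825195312), (40.01996612548828, 51.89046859741211), 77.13764190673828)
t 19.8 at [519.4 -18.2 197.6] F [ 0.1 -0.8  0.6]
shift in tool now (m) [-0.1165 -0.0045  0.1098] n>= 5.0
turn [-0.25 -0.53 -0.7 ]
shift after turn [-0.1154 -0.0064  0.1108]
```

```bash
python3 -m handwheel '[[0,0,0,-0.2,-0.5,-0.7,0.07],[-0.0192,-0.0011,0.0180,0,0,0,0.07],[-0.0192,-0.0011,0.0180,0,0,0,0.07],[-0.0192,-0.0011,0.0180,0,0,0,0.07],[-0.0192,-0.0011,0.0180,0,0,0,0.07],[-0.0192,-0.0011,0.0180,0,0,0,0.07],[-0.0192,-0.0011,0.0180,0,0,0,0.07],[0,0,0,0,0,0,0.07]]'
python3 -m handwheel '[[0,0,0,0,0,0,0.07],[0,0,0,0,0,0,0.07],[0,0,0,0,0,0,0.07]]'
python3 - <<'E'
from h import *
plan([507.5,-22,38],pose(-13,50))
E
```

```text
time: 20.47
tool_pos: [506.1, -22.1, 36.6]
tcp_rot: [-180.0, -50.4, 167.0]
ft_force: [-0.8, 0.4, -1.4]
finger_gap: 69.9
grip_force: 0.0
time: 20.72
tool_pos: [510.0, -22.6, 42.0]
tcp_rot: [-180.0, -50.0, 167.1]
ft_force: [-1.1, -0.5, 0.2]
finger_gap: 70.1
grip_force: 0.0
t 20.7 at [510.  -22.6  42. ] F [-1.1 -0.5  0.2]
shift in tool now (m) [-0.0014 -0.      0.0046] n>= 1.0
turn [-0.05 -0.    0.04]
shift after turn [-0.0014 -0.      0.0046]
```

```bash
python3 -m handwheel '[[-0.0014,0,0.004,0,0,0,0.07],[0,0,0,0,0,0,0.07],[0,0,0,0,0,0,0.03],[0,0,0,0,0,0,0.03],[0,0,0,0,0,0,0.03],[0,0,0,0,0,0,0.03],[0,0,0,0,0,0,0.03],[0,0,0,0,0,0,0.03]]' 60
python3 -m handwheel '[[0,0,0,0,0,0,0.03],[0,0,0,0,0,0,0.03],[0,0,0,0,0,0,0.03]]'
python3 -m handwheel '[[0.0134,0,-0.0112,0,0,0,0.03],[0.0134,0,-0.0112,0,0,0,0.03],[0.0134,0,-0.0112,0,0,0,0.03],[0.0134,0,-0.0112,0,0,0,0.03],[0,0,0,0,0,0,0.03],[0,0,0,0,0,0,0.03]]'
python3 -m handwheel '[[0,0,0,0,-6,0,0.03],[0,0,0,0,-6,0,0.03],[0,0,0,0,-6,0,0.03],[0,0,0,0,-6,0,0.03],[0,0,0,0,-6,0,0.03],[0,0,0,0,-6,0,0.03],[0,0,0,0,-6,0,0.03],[0,0,0,0,-6,0,0.03]]'
python3 -m handwheel '[[0,0,0,0,-6,0,0.03],[0,0,0,0,-6,0,0.03],[0,0,0,0,-6,0,0.03],[0,0,0,0,-6,0,0.03],[0,0,0,0,-6,0,0.03],[0,0,0,0,-6,0,0.03],[0,0,0,0,-6,0,0.03],[0,0,0,0,0,0,0.03]]'
python3 -m handwheel '[[0,0,0,0,0,0,0.03],[0,0,0,0,0,0,0.03]]'
python3 - <<'E'
from h import *
plan([510,-20,60],pose(-13,-40));print(r.sense()['joint_pos'].round(1))
E
```

```text
time: 21.38
tool_pos: [506.3, -21.9, 35.7]
tcp_rot: [-180.0, -50.3, 167.0]
ft_force: [1.6, 0.6, 4.6]
finger_gap: 39.5
grip_force: 60.5
time: 21.63
tool_pos: [506.3, -21.9, 35.7]
tcp_rot: [-180.0, -50.3, 167.0]
ft_force: [2.7, -1.0, 5.4]
finger_gap: 39.2
grip_force: 60.5
time: 22.13
tool_pos: [507.4, -22.0, 106.9]
tcp_rot: [-180.0, -50.1, 167.0]
ft_force: [-0.8, -0.5, -1.4]
finger_gap: 39.1
grip_force: 60.3
time: 22.8
tool_pos: [506.2, -21.9, 105.0]
tcp_rot: [-180.0, -2.0, 167.1]
ft_force: [-0.7, 0.3, -0.2]
finger_gap: 39.1
grip_force: 60.3
time: 23.47
tool_pos: [520.2, -20.8, 114.4]
tcp_rot: [-180.0, 40.3, 167.1]
ft_force: [1.7, 0.2, 0.7]
finger_gap: 39.5
grip_force: 61.3
time: 23.63
tool_pos: [512.9, -20.9, 104.5]
tcp_rot: [-179.8, 38.9, 167.1]
ft_force: [0.5, -0.1, -1.6]
finger_gap: 39.3
grip_force: 61.2
t 23.6 at [512.9 -20.9 104.5] F [ 0.5 -0.1 -1.6]
shift in tool now (m) [0.0303 0.0004 0.0327] n>= 2.0
turn [-0.17 -1.09  0.09]
shift after turn [0.0309 0.0002 0.0321]
[ -4.2 -31.9 143.1 -11.1  30.7 -73.6]
```

```bash
python3 -m handwheel '[[0.0072,0,0.0085,0,0,0,0.03],[0.0072,0,0.0085,0,0,0,0.03],[0.0072,0,0.0085,0,0,0,0.03],[0.0072,0,0.0085,0,0,0,0.03],[0,0,0,0,0,0,0.03],[0,0,0,0,0,0,0.03]]'; python3 -m handwheel '[[0.002,0,0.0025,0,0,0,0.03],[0.001,0,0.001,0,0,0,0.03],[0,0,0,0,0,0,0.03],[0,0,0,0,0,0,0.03]]'
```

```text
time: 24.13
tool_pos: [516.5, -20.8, 60.0]
tcp_rot: [-179.6, 38.7, 167.1]
ft_force: [-0.2, -0.0, -1.7]
finger_gap: 39.0
grip_force: 61.2
time: 24.47
tool_pos: [518.4, -20.6, 58.3]
tcp_rot: [-179.7, 39.1, 167.1]
ft_force: [-0.2, -0.1, -1.2]
finger_gap: 39.3
grip_force: 61.2
```

```bash
python3 -m handwheel '[[0.001,0,0.001,0,0,0,0.03],[0.001,0,0.001,0,0,0,0.03],[0,0,0,0,0,0,0.03]]'
```

```text
time: 24.72
tool_pos: [518.4, -20.4, 55.3]
tcp_rot: [-179.7, 39.1, 167.1]
ft_force: [-0.7, 0.8, -1.7]
finger_gap: 38.9
grip_force: 61.2
```

```bash
python3 -m handwheel '[[0.0015,0,0.002,0,0,0,0.03],[0,0,0,0,0,0,0.03],[0,0,0,0,0,0,0.03]]'; python3 -m handwheel '[[0.001,0,0.0015,0,0,0,0.03],[0,0,0,0,0,0,0.03],[0,0,0,0,0,0,0.03]]'
```

```text
time: 24.97
tool_pos: [518.3, -20.4, 52.5]
tcp_rot: [-179.7, 39.0, 167.1]
ft_force: [0.1, 0.0, -0.6]
finger_gap: 39.2
grip_force: 61.2
time: 25.22
tool_pos: [518.2, -20.5, 50.4]
tcp_rot: [-179.7, 39.0, 167.1]
ft_force: [-0.5, 0.3, -0.8]
finger_gap: 39.2
grip_force: 61.2
```

```bash
python3 -m handwheel '[[0.0007,0,0.001,0,0,0,0.03],[0,0,0,0,0,0,0.03],[0,0,0,0,0,0,0.03]]'
```

```text
time: 25.47
tool_pos: [518.6, -20.5, 49.6]
tcp_rot: [-179.7, 39.0, 167.1]
ft_force: [-0.2, 0.3, -1.2]
finger_gap: 39.4
grip_force: 61.2
```

```bash
python3 -m handwheel '[[0.0007,0,0.0008,0,0,0,0.03],[0,0,0,0,0,0,0.03],[0,0,0,0,0,0,0.045],[0,0,0,0,0,0,0.06],[0,0,0,0,0,0,0.075],[0,0,0,0,0,0,0.08],[0,0,0,0,0,0,0.08]]'
python3 -m handwheel '[[-0.0158,0,-0.0194,0,0,0,0.08],[-0.0158,0,-0.0194,0,0,0,0.08],[-0.0158,0,-0.0194,0,0,0,0.08],[-0.0158,0,-0.0194,0,0,0,0.08],[-0.0158,0,-0.0194,0,0,0,0.08],[-0.0158,0,-0.0194,0,0,0,0.08]]'
python3 -m handwheel '[[0,0,0,0,6,0,0.08],[0,0,0,0,6,0,0.08],[0,0,0,0,6,0,0.08],[0,0,0,0,6,0,0.08],[0,0,0,0,6,0,0.08],[0,0,0,0,6,0,0.08],[0,0,0,0,2.7,0,0.08],[0,0,0,0,0,0,0.08]]'
python3 - <<'E'
from h import *
plan([483,-315,250],pose(0,0))
E
```

```text
time: 26.05
tool_pos: [518.9, -20.5, 48.9]
tcp_rot: [-179.7, 39.1, 167.1]
ft_force: [-0.5, 0.3, -0.2]
finger_gap: 80.4
grip_force: 0.0
time: 26.55
tool_pos: [518.9, -19.9, 200.3]
tcp_rot: [-179.7, 39.1, 167.1]
ft_force: [0.8, -0.2, -0.3]
finger_gap: 80.0
grip_force: 0.0
time: 27.22
tool_pos: [520.3, -20.6, 198.4]
tcp_rot: [-179.8, 0.2, 166.9]
ft_force: [0.6, 0.4, 0.0]
finger_gap: 80.1
grip_force: 0.0
t 27.2 at [520.3 -20.6 198.4] F [0.6 0.4 0. ]
shift in tool now (m) [-0.0308 -0.2954 -0.0503] n>= 9.0
turn [ -0.24   0.16 -13.14]
shift after turn [ 0.0373 -0.2944 -0.0516]
```

```bash
python3 -m handwheel '[[-0.003,-0.033,-0.0055,0,0,0,0.08],[-0.003,-0.033,-0.0055,0,0,0,0.08],[-0.003,-0.033,-0.0055,0,0,0,0.08],[-0.003,-0.033,-0.0055,0,0,0,0.08],[-0.003,-0.033,-0.0055,0,0,0,0.08],[-0.003,-0.033,-0.0055,0,0,0,0.08],[-0.003,-0.033,-0.0055,0,0,0,0.08],[-0.003,-0.033,-0.0055,0,0,0,0.08]]'
python3 -m handwheel '[[-0.003,-0.033,-0.0055,0,0,0,0.08],[0,0,0,0,0,-6.6,0.08],[0,0,0,0,0,-6.6,0.08],[0,0,0,0,0,0,0.08],[0,0,0,0,0,0,0.08]]'
python3 - <<'E'
from h import *
plan([477,-322,250],pose(0,0))
im,d,s=snap('wrist'); P=world('wrist',d,s);np.save('w8.npy',P);cv2.imwrite('pics/w8full.png',im)
it,d,_=snap('top');Q=world('top',d)
c=np.zeros((480,800,3),np.uint8);c[:,:640]=im;c[:,640:]=0
t=it[225:310,145:385];t=cv2.resize(t,(480,170));
cv2.imwrite('pics/w8.png',cv2.convertScaleAbs(np.vstack([im,cv2.copyMakeBorder(t[:120],0,0,0,160,0)]),alpha=1.5))
E
```

```text
time: 27.88
tool_pos: [481.8, -283.7, 244.4]
tcp_rot: [-179.7, 0.5, 166.9]
ft_force: [-0.1, -0.4, 0.1]
finger_gap: 79.9
grip_force: 0.0
time: 28.3
tool_pos: [477.6, -314.9, 249.6]
tcp_rot: [-179.7, 0.3, 179.9]
ft_force: [0.6, -0.3, 0.4]
finger_gap: 79.9
grip_force: 0.0
t 28.3 at [ 477.6 -314.9  249.6] F [ 0.6 -0.3  0.4]
shift in tool now (m) [ 0.0006 -0.0071 -0.0004] n>= 1.0
turn [-0.33  0.34 -0.1 ]
shift after turn [ 0.0006 -0.0071 -0.0004]
```

View pics/w8.png

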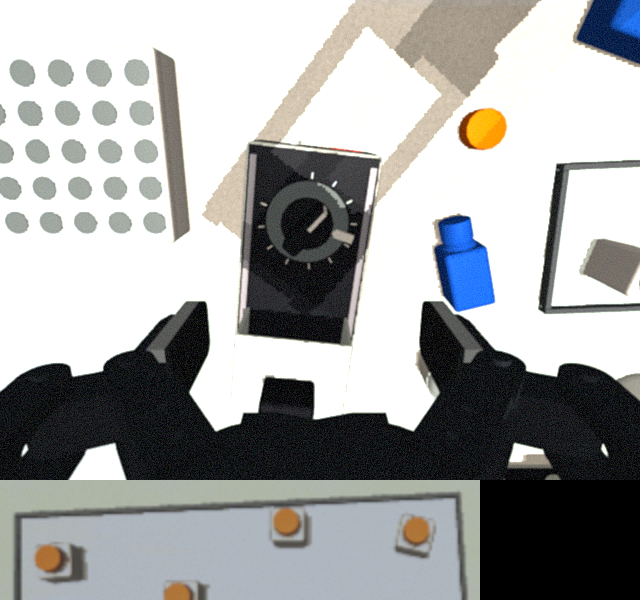

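All four bottles are upright (bottom strip). The wrist view shows the knob at (307,222), the pointer tip near (326,210) and the index tab at (343,238). I'll measure these.

```bash
python3 - <<'E'
from h import *
P=np.load('w8.npy');im=cv2.imread('pics/w8full.png').astype(int);g=im.sum(2)
sub=(slice(170,275),slice(255,360))
Z=P[sub][...,2]; print('z hist',np.histogram(Z,[50,60,64,66,68,72,80,84,88,92,96,100,105,110]))
top=(Z>Z[Z<130].max()-5);p=P[sub][top];q=cv2.minAreaRect(p[:,:2].astype(np.float32));print('bar top',top.sum(),p.mean(0).round(1),q)
G=g[sub]
for lo,hi in [(67,78),(80,120)]:
    m=(G>330)&(Z>lo)&(Z<hi);n,l,st,ct=cv2.connectedComponentsWithStats(m.astype(np.uint8))
    for i in range(1,n):
        if st[i,4]>15:
            pp=P[sub][l==i];print(lo,ct[i]+[255,170],st[i],pp.mean(0).round(1),pp.min(0).round(1),pp.max(0).round(1),cv2.fitLine(pp[:,:2].astype(np.float32),2,0,.01,.01).ravel().round(3))
# bezel z 63..67 ring
n=(Z>63.5)&(Z<68.5)
pp=P[sub][n];c,rad=cv2.minEnclosingCircle(pp[:,:2].astype(np.float32));print('ring',c,rad)
# guard fin and hood
m=(P[...,2]>125)&(P[...,2]<165)&(P[...,0]>540)&(abs(P[...,1]+330)<60);p=P[m];print('fin',m.sum(),p.mean(0).round(1) if m.any() else 0)
E
python3 - <<'E'
import cv2
im=cv2.imread('pics/w8full.png');cv2.imwrite('pics/w9.png',cv2.convertScaleAbs(cv2.resize(im[160:285,240:375],None,fx=4.5,fy=4.5,interpolation=cv2.INTER_CUBIC),alpha=1.3))
E
```

```text
z hist (array([ 101, 6992, 1375,  100,  408,  788,   37,   41,   41,   42,   88,
        963,    0]), array([ 50,  60,  64,  66,  68,  72,  80,  84,  88,  92,  96, 100, 105,
       110]))
bar top 1031 [ 474.3 -320.7  114.9] ((456.4851379394531, -314.1566162109375), (27.107711791992188, 84.73182678222656), 71.6530990600586)
80 [316.44827586 222.37931034] [54 45 15 15 29] [ 469.6 -313.6  103.2] [ 464.3 -319.   102.3] [ 474.6 -308.9  104. ] [   0.73    -0.684  469.625 -313.647]
ring (479.0146484375, -320.1093444824219) 60.774539947509766
fin 1465 [ 592.9 -334.7  138.6]
```

View pics/w9.png

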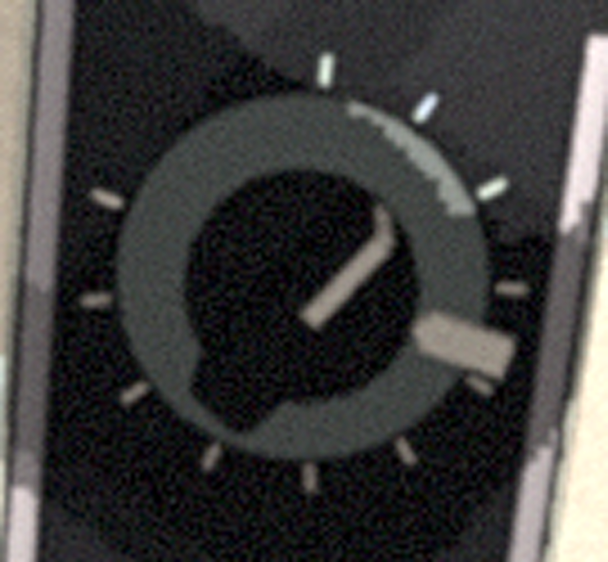

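```bash
python3 - <<'E'
from h import *
P=np.load('w8.npy');im=cv2.imread('pics/w8full.png').astype(int);g=im.sum(2)
v,u=np.mgrid[:480,:640];w=(u>255)&(u<360)&(v>170)&(v<275)
m=w&(P[...,2]>100)&(P[...,2]<106);p=P[m];print('bartop',m.sum(),p.mean(0).round(1),cv2.minAreaRect(p[:,:2].astype(np.float32)))
ring=P[221,[264+6,264+8,264+10]];print(P[222,307])
# bezel: fit circle to bezel-coloured px at z 63-67
b=w&(P[...,2]>63)&(P[...,2]<68)&(g>90);q=P[b][:,:2].astype(np.float32)
n,l,st,ct=cv2.connectedComponentsWithStats(b.astype(np.uint8));i=1+st[1:,4].argmax();q=P[l==i][:,:2].astype(np.float32);print('bezel',st[i],cv2.minEnclosingCircle(q),q.mean(0))
t=w&(g>230)&(u>330)&(v>225)&(v<250)&(u<357);q=P[t];print('tab',t.sum(),q.mean(0).round(1),q[:,2].min(),q[:,2].max(),cv2.minAreaRect(q[:,:2].astype(np.float32)))
c=np.array([*cv2.minAreaRect(p[:,:2].astype(np.float32))[0]])
for ce in (c,np.array([479.6,-323.3])):
  dd=q.mean(0)[:2]-ce;print('tab heading',np.degrees(np.arctan2(dd[1],dd[0])),np.linalg.norm(dd))
f=(P[...,2]>148)&(P[...,2]<165)&(P[...,0]>540)&(abs(P[...,1]+330)<60);print('fin top',f.sum(),P[f].mean(0) if f.any() else '')
E
```

```text
bartop 963 [ 477.6 -321.1  102.2] ((477.881103515625, -321.1801452636719), (13.84953784942627, 41.1345100402832), 46.26622772216797)
[ 469.5698814  -320.46643304  102.02006717]
bezel [ 266  182   88   80 2579] ((479.4314270019531, -318.5172119140625), 37.065940856933594) [ 474.39395 -320.64154]
tab 194 [ 488.5 -292.3   69.1] 61.98116968472564 371.7432580827132 ((456.8733215332031, -304.4607849121094), (90.2745132446289, 15.591387748718262), 21.417804718017578)
tab heading 69.79166706308587 30.737060208268613
tab heading 73.96627382001 32.21813606998746
fin top 0
```

```bash
python3 - <<'E'
from h import *
P=np.load('w8.npy');im=cv2.imread('pics/w8full.png').astype(int);g=im.sum(2)
v,u=np.mgrid[:480,:640]
for lim in (200,240):
  t=(g>lim)&(u>328)&(v>225)&(v<248)&(u<357)&(P[...,2]>66.5)&(P[...,2]<73);q=P[t];dd=q.mean(0)[:2]-[477.9,-321.2];print('tab',t.sum(),q.mean(0).round(1),cv2.minAreaRect(q[:,:2].astype(np.float32)),np.degrees(np.arctan2(dd[1],dd[0])))
plan([477.9,-321.2,160],pose(-43.7))
E
```

```text
tab 170 [ 489. -292.   68.] ((488.8007507324219, -292.5409851074219), (17.70518684387207, 7.339010238647461), 71.2396011352539) 69.14154846013595
tab 167 [ 489. -292.   68.] ((488.8788146972656, -292.63720703125), (17.571277618408203, 7.333425521850586), 69.3102035522461) 69.2465593816727
t 28.4 at [ 477.9 -314.6  249.7] F [-0.1 -0.3  0.6]
shift in tool now (m) [ 0.0005 -0.0061  0.0897] n>= 3.0
turn [-0.17  0.44 43.63]
shift after turn [-0.0046 -0.0047  0.0897]
```

```bash
python3 -m handwheel '[[0.0001,-0.0015,0.022,0,0,0,0.045],[0.0001,-0.0015,0.022,0,0,0,0.045],[0.0001,-0.0015,0.022,0,0,0,0.045],[0.0001,-0.0015,0.022,0,0,0,0.045],[0,0,0,0,0,6.2,0.045],[0,0,0,0,0,6.2,0.045],[0,0,0,0,0,6.2,0.045],[0,0,0,0,0,6.2,0.045]]'
python3 -m handwheel '[[0,0,0,0,0,6.2,0.045],[0,0,0,0,0,6.2,0.045],[0,0,0,0,0,6.4,0.045],[0,0,0,0,0,0,0.045],[0,0,0,0,0,0,0.045],[0,0,0,0,0,0,0.045]]'
python3 - <<'E'
from h import *
plan([477.9,-321.2,96],pose(-43.7))
E
```

```text
time: 29.07
tool_pos: [478.1, -320.9, 161.5]
tcp_rot: [-179.9, 0.4, 154.9]
ft_force: [0.2, -0.1, 0.3]
finger_gap: 45.3
grip_force: 0.0
time: 29.57
tool_pos: [478.1, -321.3, 161.7]
tcp_rot: [-180.0, 0.4, 136.7]
ft_force: [-0.1, -0.4, 0.4]
finger_gap: 45.2
grip_force: 0.0
t 29.6 at [ 478.1 -321.3  161.7] F [-0.1 -0.4  0.4]
shift in tool now (m) [ 0.0007 -0.0001  0.0657] n>= 2.0
turn [0.   0.43 0.38]
shift after turn [ 0.0002 -0.0001  0.0657]
```

Everything lines up, so I descend and grip the knob bar.

```bash
python3 -m handwheel '[[0.0001,0,0.016,0,0,0,0.045],[0.0001,0,0.016,0,0,0,0.045],[0.0001,0,0.016,0,0,0,0.045],[0.0001,0,0.016,0,0,0,0.045],[0,0,0,0,0,0,0.045],[0,0,0,0,0,0,0.045],[0,0,0,0,0,0,0.045]]'
python3 -m handwheel '[[0,0,0,0,0,0,0.005],[0,0,0,0,0,0,0.005],[0,0,0,0,0,0,0.005],[0,0,0,0,0,0,0.005],[0,0,0,0,0,0,0.005],[0,0,0,0,0,0,0.005],[0,0,0,0,0,0,0.005]]' 35
```

```text
time: 30.15
tool_pos: [478.4, -321.9, 98.7]
tcp_rot: [180.0, 0.5, 136.6]
ft_force: [1.0, -0.9, -0.6]
finger_gap: 45.3
grip_force: 0.0
time: 30.73
tool_pos: [478.1, -323.0, 99.3]
tcp_rot: [-179.9, 0.5, 136.5]
ft_force: [-5.0, -2.1, 5.4]
finger_gap: 13.5
grip_force: 36.5
```

```bash
python3 -m handwheel '[[0,0,0,0,0,5.6,0.005],[0,0,0,0,0,5.6,0.005],[0,0,0,0,0,5.6,0.005],[0,0,0,0,0,5.6,0.005],[0,0,0,0,0,5.6,0.005],[0,0,0,0,0,5.6,0.005]]'
python3 -m handwheel '[[0,0,0,0,0,5.6,0.005],[0,0,0,0,0,5.6,0.005],[0,0,0,0,0,5.6,0.005],[0,0,0,0,0,5.6,0.005],[0,0,0,0,0,5.6,0.005],[0,0,0,0,0,5.4,0.005],[0,0,0,0,0,0,0.005],[0,0,0,0,0,0,0.005]]'
python3 -m handwheel '[[0,0,0,0,0,0,0.005],[0,0,0,0,0,0,0.005]]'
```

```text
time: 31.23
tool_pos: [477.4, -323.4, 99.3]
tcp_rot: [179.8, 0.5, 102.6]
ft_force: [-8.5, -4.4, 6.6]
finger_gap: 13.3
grip_force: 36.8
time: 31.9
tool_pos: [476.6, -323.4, 99.2]
tcp_rot: [179.7, 0.4, 69.4]
ft_force: [-12.9, -3.8, 9.5]
finger_gap: 13.6
grip_force: 37.3
time: 32.07
tool_pos: [476.6, -323.5, 99.3]
tcp_rot: [179.7, 0.4, 69.5]
ft_force: [-12.4, -3.5, 9.0]
finger_gap: 13.3
grip_force: 37.3
```

```bash
python3 -m handwheel '[[0,0,0,0,0,0,0.02],[0,0,0,0,0,0,0.04],[0,0,0,0,0,0,0.05],[0,0,0,0,0,0,0.05],[0,0,0,0,0,0,0.05]]'
python3 -m handwheel '[[0,0,-0.025,0,0,0,0.05],[0,0,-0.025,0,0,0,0.05],[0,0,-0.025,0,0,0,0.05],[0,0,-0.025,0,0,0,0.05],[0,0,-0.025,0,0,0,0.05],[0,0,-0.025,0,0,0,0.05],[0,0,0,0,0,0,0.05],[0,0,0,0,0,0,0.05]]'
python3 - <<'E'
from h import *
im,d,s=snap('wrist');P=world('wrist',d,s);g=im.astype(int).sum(2);cv2.imwrite('pics/w10.png',im)
k=(abs(P[...,0]-478)<45)&(abs(P[...,1]+321)<45)
m=k&(P[...,2]>100)&(P[...,2]<106);p=P[m];q=cv2.minAreaRect(p[:,:2].astype(np.float32));print('bar',m.sum(),p[:,2].mean(),q);c=np.array(q[0])
w=m&(g>200);l=P[w];print('ptr',w.sum(),l.mean(0)-[*c,0],cv2.fitLine(l[:,:2].astype(np.float32),2,0,.01,.01).ravel())
dd=l.mean(0)[:2]-c;print(np.degrees(np.arctan2(dd[1],dd[0])))
t=k&(g>200)&(P[...,2]>66.5)&(P[...,2]<73);n,lb,st,ct=cv2.connectedComponentsWithStats(t.astype(np.uint8))
for i in range(1,n):
  if st[i,4]>40:
    z=P[lb==i];dd=z.mean(0)[:2]-c;print(st[i],z.mean(0).round(1),np.hypot(*dd),'head',np.degrees(np.arctan2(dd[1],dd[0])))
plan([0,0,0])
E
```

```text
time: 32.48
tool_pos: [478.2, -321.5, 97.8]
tcp_rot: [179.6, 0.2, 69.5]
ft_force: [0.3, 0.6, 0.7]
finger_gap: 50.3
grip_force: 0.0
time: 33.15
tool_pos: [478.3, -321.5, 250.0]
tcp_rot: [179.4, 0.2, 69.5]
ft_force: [-0.4, -0.2, -0.9]
finger_gap: 50.1
grip_force: 0.0
bar 970 102.29914263704782 ((478.4202880859375, -321.7657165527344), (41.14787673950195, 13.458207130432129), 69.27606964111328)
ptr 113 [  3.79123661  11.78325543 102.99267131] [ 3.3288205e-01  9.4296849e-01  4.8221152e+02 -3.0998245e+02]
72.16453451279973
[306 177   9  23 175] [ 489.1 -292.1   68.1] 31.503604334511103 head 70.22928735133048
t 33.2 at [ 477.5 -321.   248. ] F [ 0.1  0.4 -0.6]
shift in tool now (m) [ 0.1343 -0.5616  0.2432] n>= 18.0
```

The knob heading is 69.3° and the tab heading 70.2°, so they agree. Next I measure the guard fin.

```bash
python3 - <<'E'
from h import *
im,d,s=snap('top');P=world('top',d)
k=(abs(P[...,0]-590)<60)&(abs(P[...,1]+333)<60)
print(np.histogram(P[k][:,2],[100,106,110,114,120,130,136,140,144,148,152]))
m=k&(P[...,2]>139)&(P[...,2]<152);p=P[m];q=cv2.minAreaRect(p[:,:2].astype(np.float32));print('fin',m.sum(),p.mean(0).round(1),q)
m=k&(P[...,2]>106)&(P[...,2]<116);p=P[m];q2=cv2.minAreaRect(p[:,:2].astype(np.float32));print('hood',m.sum(),p.mean(0).round(1),q2)
for c in (q[0],q2[0]): print(np.degrees(np.arctan2(c[1]+321.7,c[0]-478.3)),np.hypot(c[1]+321.7,c[0]-478.3))
a=(abs(P[...,0]-542)<170)&(abs(P[...,1]+329)<90)&(P[...,2]>57)&(P[...,2]<69);pp=P[a];q3=cv2.minAreaRect(pp[:,:2].astype(np.float32));print('box',q3)
E
```

```text
(array([ 27, 130, 602, 449,  25,  13,   8,  20,  56,  30]), array([100, 106, 110, 114, 120, 130, 136, 140, 144, 148, 152]))
fin 109 [ 595.2 -334.8  146.2] ((595.6257934570312, -336.0567932128906), (41.823974609375, 12.420381546020508), 82.05581665039062)
hood 1021 [ 594.6 -334.9  112.6] ((596.1909790039062, -336.01483154296875), (92.00067138671875, 77.1465835571289), 83.72549438476562)
-6.976423814685342 118.20092775304117
-6.923208665694946 118.75688330620265
box ((541.2833251953125, -328.82415771484375), (109.95046997070312, 249.79393005371094), 83.61620330810547)
```

```bash
python3 - <<'E'
from h import *
plan([595.3,-335.6,180],pose(-96.7))
E
```

```text
t 33.2 at [ 477.  -320.6  246.8] F [ 0.5 -0.  -0.2]
shift in tool now (m) [0.0275 0.1157 0.0674] n>= 4.0
turn [  0.31   0.18 -13.79]
shift after turn [-0.0011  0.1192  0.0668]
```

```bash
python3 -m handwheel '[[0,0,0,0.1,0.1,-4.6,0.045],[0,0,0,0.1,0.1,-4.6,0.045],[0,0,0,0.1,0,-4.6,0.045],[-0.0002,0.0238,0.0134,0,0,0,0.045],[-0.0002,0.0238,0.0134,0,0,0,0.045],[-0.0002,0.0238,0.0134,0,0,0,0.045],[-0.0002,0.0238,0.0134,0,0,0,0.045],[-0.0002,0.0238,0.0134,0,0,0,0.045]]'
python3 -m handwheel '[[0,0,0,0,0,0,0.045],[0,0,0,0,0,0,0.045],[0,0,0,0,0,0,0.045]]'
python3 - <<'E'
from h import *
plan([595.3,-335.6,136],pose(-96.7))
E
```

```text
time: 33.92
tool_pos: [595.5, -335.2, 177.7]
tcp_rot: [-179.9, -0.1, 83.3]
ft_force: [1.2, 0.4, 1.5]
finger_gap: 45.1
grip_force: 0.0
time: 34.17
tool_pos: [594.5, -335.4, 179.4]
tcp_rot: [-179.9, -0.0, 83.3]
ft_force: [-0.0, 0.3, -0.1]
finger_gap: 45.0
grip_force: 0.0
t 34.2 at [ 594.5 -335.4  179.4] F [-0.   0.3 -0.1]
shift in tool now (m) [-0.0002  0.0008  0.0434] n>= 2.0
turn [-0.07 -0.04  0.02]
shift after turn [-0.0002  0.0008  0.0434]
```

```bash
python3 -m handwheel '[[0,0,0.014,0,0,0,0.045],[0,0,0.014,0,0,0,0.045],[0,0,0.014,0,0,0,0.045],[0,0,0,0,0,0,0.045],[0,0,0,0,0,0,0.045]]'
python3 -m handwheel '[[0,0,0,0,0,0,0.005],[0,0,0,0,0,0,0.005],[0,0,0,0,0,0,0.005],[0,0,0,0,0,0,0.005],[0,0,0,0,0,0,0.005],[0,0,0,0,0,0,0.005],[0,0,0,0,0,0,0.005]]' 35
python3 -m handwheel '[[0,-0.015,0,0,0,0,0.005],[0,-0.015,0,0,0,0,0.005],[0,-0.015,0,0,0,0,0.005],[0,-0.015,0,0,0,0,0.005]]'
```

```text
time: 34.58
tool_pos: [594.0, -335.2, 136.7]
tcp_rot: [-179.9, -0.1, 83.3]
ft_force: [0.0, -0.4, 1.0]
finger_gap: 45.2
grip_force: 0.0
time: 35.17
tool_pos: [596.0, -336.2, 140.1]
tcp_rot: [179.8, 0.1, 83.3]
ft_force: [-0.6, 0.2, 5.7]
finger_gap: 11.5
grip_force: 38.4
time: 35.5
tool_pos: [536.4, -329.3, 140.1]
tcp_rot: [179.8, 0.1, 83.3]
ft_force: [1.9, -1.2, 5.1]
finger_gap: 11.8
grip_force: 38.4
```

Sliding well, so I continue to the end stop.

```bash
python3 -m handwheel '[[0,-0.014,0,0,0,0,0.005],[0,-0.014,0,0,0,0,0.005],[0,-0.014,0,0,0,0,0.005],[0,-0.012,0,0,0,0,0.005],[0,0,0,0,0,0,0.005],[0,0,0,0,0,0,0.005]]'
python3 -m handwheel '[[0,-0.003,0,0,0,0,0.005],[0,-0.002,0,0,0,0,0.005],[0,-0.002,0,0,0,0,0.005],[0,0,0,0,0,0,0.005]]'
```

```text
time: 36.0
tool_pos: [482.0, -323.1, 140.1]
tcp_rot: [179.9, 0.1, 83.3]
ft_force: [-3.3, 0.3, 6.7]
finger_gap: 11.2
grip_force: 38.6
time: 36.33
tool_pos: [476.7, -322.5, 140.1]
tcp_rot: [179.7, 0.1, 83.3]
ft_force: [4.6, -1.4, 2.7]
finger_gap: 11.5
grip_force: 38.1
```

```bash
python3 -m handwheel '[[0,-0.002,0,0,0,0,0.005],[0,0,0,0,0,0,0.005]]'
python3 -m handwheel '[[0,0.001,0,0,0,0,0.005],[0,0,0,0,0,0,0.02],[0,0,0,0,0,0,0.04],[0,0,0,0,0,0,0.045],[0,0,0,0,0,0,0.045]]'
python3 -m handwheel '[[0,0,-0.025,0,0,0,0.05],[0,0,-0.025,0,0,0,0.05],[0,0,-0.025,0,0,0,0.05],[0,0,-0.025,0,0,0,0.05],[0,0,0,0,0,0,0.05],[0,0,0,0,0,0,0.05]]'
python3 - <<'E'
from h import *
im,d,s=snap('top');P=world('top',d)
cv2.imwrite('pics/t11.png',cv2.convertScaleAbs(cv2.resize(im[160:310,140:520],(760,300)),alpha=1.5))
k=(abs(P[...,0]-695)<60)&(abs(P[...,1]-45)<60)
m=k&(P[...,2]>60)&(P[...,2]<120);p=P[m];print('key',m.sum(),p.mean(0),p[:,2].max())
b=k&(P[...,2]>38)&(P[...,2]<54);p=P[b];print('timer top',p[:,2].mean(),cv2.minEnclosingCircle(p[:,:2].astype(np.float32)))
plan([640,45,230],pose(0))
E
```

```text
time: 36.5
tool_pos: [476.5, -322.4, 140.1]
tcp_rot: [179.5, 0.1, 83.3]
ft_force: [16.0, -3.4, -3.8]
finger_gap: 11.4
grip_force: 37.4
time: 36.92
tool_pos: [473.8, -321.4, 138.2]
tcp_rot: [180.0, -0.0, 83.3]
ft_force: [-0.1, -0.6, -0.3]
finger_gap: 44.8
grip_force: 0.0
time: 37.42
tool_pos: [474.9, -322.3, 240.8]
tcp_rot: [179.8, 0.1, 83.3]
ft_force: [0.4, -0.8, 0.6]
finger_gap: 50.0
grip_force: 0.0
key 74 [698.47969418  44.82905503  80.40317693] 91.71022248828857
timer top 44.87196825929993 ((699.3709716796875, 44.91200256347656), 34.90467834472656)
t 37.5 at [ 474.1 -321.7  238.8] F [ 0.8 -0.3 -1.3]
shift in tool now (m) [0.3836 0.1219 0.0088] n>= 12.0
turn [ 4.000e-02  1.100e-01 -9.671e+01]
shift after turn [-0.1659  0.3667  0.0088]
```

View pics/t11.png

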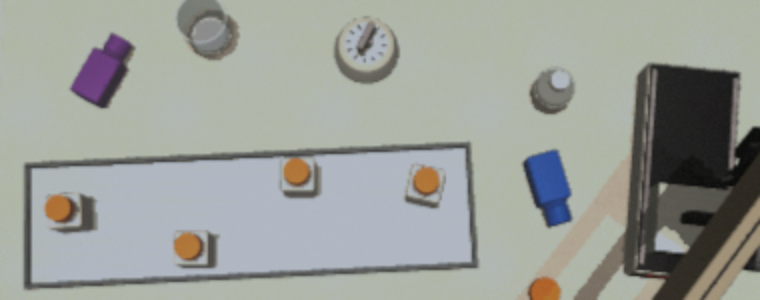

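The guard is home (stopped at 16 N), and all four bottles are still upright. Next is the key.

```bash
python3 -m handwheel '[[0.0301,0.0139,0,0,0,0,0.045],[0.0301,0.0139,0,0,0,0,0.045],[0.0301,0.0139,0,0,0,0,0.045],[0.0301,0.0139,0,0,0,0,0.045],[0.0301,0.0139,0,0,0,0,0.045],[0.0301,0.0139,0,0,0,0,0.045],[0.0301,0.0139,0,0,0,0,0.045]]'
python3 -m handwheel '[[0.0301,0.0139,0,0,0,0,0.045],[0.0301,0.0139,0,0,0,0,0.045],[0.0301,0.0139,0,0,0,0,0.045],[0.0301,0.0139,0,0,0,0,0.045],[0.0301,0.0139,0,0,0,0,0.045],[0.0301,0.0139,0,0,0,0,0.045]]'
python3 -m handwheel '[[0,0,0,0,0,-6.3,0.045],[0,0,0,0,0,-6.3,0.045],[0,0,0,0,0,-6.3,0.045],[0,0,0,0,0,-6.3,0.045],[0,0,0,0,0,-6.3,0.045],[0,0,0,0,0,-6.3,0.045]]'
python3 -m handwheel '[[0,0,0,0,0,-6.3,0.045],[0,0,0,0,0,-6.3,0.045],[0,0,0,0,0,-6.3,0.045],[0,0,0,0,0,-6.3,0.045],[0,0,0,0,0,-6.3,0.045],[0,0,0,0,0,0,0.045],[0,0,0,0,0,0,0.045]]'
python3 - <<'E'
from h import *
im,d,s=snap('wrist');P=world('wrist',d,s);cv2.imwrite('pics/w12.png',im)
k=(abs(P[...,0]-699)<50)&(abs(P[...,1]-45)<50)
print(np.histogram(P[k][:,2],[30,42,50,60,70,76,80,84,88,92,96,110]))
m=k&(P[...,2]>79)&(P[...,2]<95);p=P[m];q=cv2.minAreaRect(p[:,:2].astype(np.float32));print('key',m.sum(),p.mean(0),q)
b=k&(P[...,2]>40)&(P[...,2]<52);p=P[b];print(cv2.minEnclosingCircle(p[:,:2].astype(np.float32)))
H=q[2]+(90 if q[1][1]>q[1][0] else 0);print('H',H);plan([*q[0],150],pose(H-180 if H>90 else H))
E
```

```text
time: 38.05
tool_pos: [594.9, -121.9, 236.4]
tcp_rot: [-179.9, -0.0, 83.3]
ft_force: [-0.5, -0.5, 0.5]
finger_gap: 45.2
grip_force: 0.0
time: 38.55
tool_pos: [698.8, 47.5, 236.1]
tcp_rot: [-179.9, 0.0, 83.3]
ft_force: [0.3, -0.4, 0.3]
finger_gap: 45.1
grip_force: 0.0
time: 39.05
tool_pos: [698.2, 46.0, 236.0]
tcp_rot: [-179.8, -0.1, 121.4]
ft_force: [0.1, 0.1, 0.2]
finger_gap: 44.8
grip_force: 0.0
time: 39.63
tool_pos: [698.4, 45.9, 236.8]
tcp_rot: [-179.9, -0.1, 152.4]
ft_force: [1.1, 0.3, 0.5]
finger_gap: 45.0
grip_force: 0.0
(array([1309, 3127,   55,   22,   15,   32,  491,   21,    0,    0,    0]), array([ 30,  42,  50,  60,  70,  76,  80,  84,  88,  92,  96, 110]))
key 530 [701.31178367  46.47025194  82.35653646] ((701.7284545898438, 46.13291549682617), (8.39779281616211, 34.93020248413086), 62.55998992919922)
((701.9844970703125, 46.44904708862305), 33.44783401489258)
H 152.55998992919922
t 39.7 at [698.6  46.  237.2] F [ 0.   0.1 -1.1]
shift in tool now (m) [-0.0028  0.0017  0.0872] n>= 3.0
turn [-0.06 -0.05 -0.19]
shift after turn [-0.0027  0.0016  0.0872]
```

```bash
python3 -m handwheel '[[-0.0027,0.0016,0,0,0,0,0.04],[0,0,0.027,0,0,0,0.04],[0,0,0.027,0,0,0,0.04],[0,0,0.027,0,0,0,0.04],[0,0,0.027,0,0,0,0.04],[0,0,0.027,0,0,0,0.04],[0,0,0.026,0,0,0,0.04],[0,0,0,0,0,0,0.04]]'
python3 -m handwheel '[[0,0,0,0,0,0,0.04],[0,0,0,0,0,0,0.04]]'
python3 -m handwheel '[[0,0,0,0,0,0,0],[0,0,0,0,0,0,0],[0,0,0,0,0,0,0],[0,0,0,0,0,0,0],[0,0,0,0,0,0,0],[0,0,0,0,0,0,0],[0,0,0,0,0,0,0],[0,0,0,0,0,0,0]]' 45
```

```text
time: 40.35
tool_pos: [698.2, 46.1, 70.1]
tcp_rot: [-179.7, -0.5, 152.5]
ft_force: [-0.7, 0.5, -1.8]
finger_gap: 39.9
grip_force: 0.0
time: 40.52
tool_pos: [703.5, 46.1, 79.5]
tcp_rot: [179.9, 0.2, 152.6]
ft_force: [-0.2, 0.0, 1.5]
finger_gap: 39.9
grip_force: 0.0
time: 41.18
tool_pos: [703.5, 44.6, 80.8]
tcp_rot: [-180.0, 0.2, 152.6]
ft_force: [-5.1, -5.2, 8.6]
finger_gap: 8.0
grip_force: 45.9
```

```bash
python3 -m handwheel '[[0,0,0,0,0,6,0],[0,0,0,0,0,6,0],[0,0,0,0,0,6,0],[0,0,0,0,0,6,0],[0,0,0,0,0,6,0]]'
python3 -m handwheel '[[0,0,0,0,0,6,0],[0,0,0,0,0,6,0],[0,0,0,0,0,6,0],[0,0,0,0,0,6,0],[0,0,0,0,0,6,0],[0,0,0,0,0,6,0],[0,0,0,0,0,6,0]]'
```

```text
time: 41.6
tool_pos: [702.6, 43.5, 80.7]
tcp_rot: [-179.9, 0.2, 122.2]
ft_force: [-10.6, -10.5, 13.2]
finger_gap: 8.0
grip_force: 46.6
time: 42.18
tool_pos: [700.7, 43.0, 80.7]
tcp_rot: [-179.9, 0.3, 80.2]
ft_force: [-21.6, -11.5, 19.6]
finger_gap: 8.0
grip_force: 47.7
```

```bash
python3 -m handwheel '[[-0.0015,-0.002,-0.001,0,0,0,0],[0,0,0,0,0,6,0],[0,0,0,0,0,6,0],[0,0,0,0,0,6,0],[0,0,0,0,0,6,0]]'
python3 -m handwheel '[[0,0,0,0,0,6,0],[0,0,0,0,0,6,0],[0,0,0,0,0,6,0],[0,0,0,0,0,6,0]]'
```

```text
time: 42.6
tool_pos: [699.3, 43.2, 80.8]
tcp_rot: [180.0, 0.2, 56.3]
ft_force: [-13.6, -6.2, 11.2]
finger_gap: 8.2
grip_force: 46.6
time: 42.93
tool_pos: [698.5, 44.0, 80.7]
tcp_rot: [-180.0, 0.2, 32.3]
ft_force: [-17.8, -2.9, 13.1]
finger_gap: 8.2
grip_force: 47.0
```

```bash
python3 -m handwheel '[[-0.0025,-0.0016,-0.001,0,0,0,0],[0,0,0,0,0,6,0],[0,0,0,0,0,6,0],[0,0,0,0,0,6,0],[0,0,0,0,0,6,0],[0,0,0,0,0,6,0],[0,0,0,0,0,0,0]]'
python3 -m handwheel '[[0,0,0,0,0,0,0.02],[0,0,0,0,0,0,0.04],[0,0,0,0,0,0,0.04],[0,0,0,0,0,0,0.04]]'
python3 -m handwheel '[[0,0,-0.025,0,0,0,0.04],[0,0,-0.025,0,0,0,0.04],[0,0,-0.025,0,0,0,0.04],[0,0,-0.025,0,0,0,0.04],[0,0,0,0,0,-6.5,0.04],[0,0,0,0,0,-6.5,0.04],[0,0,0,0,0,-6.5,0.04],[0,0,0,0,0,-6.5,0.04]]'
python3 -m handwheel '[[0,0,0,0,0,-6.5,0.04],[0,0,0,0,0,-6.5,0.04],[0,0,0,0,0,-6.5,0.04],[0,0,0,0,0,-6.5,0.04],[0,0,0,0,0,-6.5,0.04],[0,0,0,0,0,-6.5,0.04],[0,0,0,0,0,-6.5,0.04],[0,0,0,0,0,-6.5,0.04]]'
python3 -m handwheel '[[0,0,0,0,0,-6.5,0.04],[0,0,0,0,0,-6.5,0.04],[0,0,0,0,0,-6.5,0.04],[0,0,0,0,0,-6.5,0.04],[0,0,0,0,0,-6.5,0.04],[0,0,0,0,0,-6.5,0.04],[0,0,0,0,0,-6.5,0.04],[0,0,0,0,0,-6.5,0.04]]'
python3 -m handwheel '[[0,0,0,0,0,-6.5,0.04],[0,0,0,0,0,-6.5,0.04],[0,0,0,0,0,-6.5,0.04],[0,0,0,0,0,-6.5,0.04],[0,0,0,0,0,-6.5,0.04],[0,0,0,0,0,-6.5,0.04],[0,0,0,0,0,-6.5,0.04],[0,0,0,0,0,0,0.04]]'
python3 -m handwheel '[[0,0,0,0,0,0,0.04],[0,0,0,0,0,0,0.04]]'
cat > key.py <<'E'
from h import *
im,d,s=snap('wrist');P=world('wrist',d,s);cv2.imwrite('pics/wk.png',im)
k=(abs(P[...,0]-699)<50)&(abs(P[...,1]-45)<50)
m=k&(P[...,2]>79)&(P[...,2]<95);p=P[m];q=cv2.minAreaRect(p[:,:2].astype(np.float32));print('key',m.sum(),p.mean(0),q)
H=q[2]+(90 if q[1][1]>q[1][0] else 0);print('H',H,'or',H-180)
for h in (H,H-180): plan([*q[0],78],pose(h-180))
print(r.sense()['joint_pos'].round(0))
E
python3 key.py
```

```text
time: 43.52
tool_pos: [697.6, 45.4, 80.8]
tcp_rot: [180.0, -0.1, 2.4]
ft_force: [-2.6, 2.5, 2.0]
finger_gap: 8.3
grip_force: 46.0
time: 43.85
tool_pos: [697.7, 44.8, 80.2]
tcp_rot: [180.0, -0.1, 2.7]
ft_force: [-0.6, 0.6, 0.1]
finger_gap: 40.0
grip_force: 0.0
time: 44.52
tool_pos: [697.5, 44.9, 180.2]
tcp_rot: [179.9, -0.1, 29.0]
ft_force: [-0.4, 0.0, -0.2]
finger_gap: 40.0
grip_force: 0.0
time: 45.18
tool_pos: [697.4, 44.9, 179.9]
tcp_rot: [179.9, 0.0, 81.0]
ft_force: [-1.0, -0.2, 1.0]
finger_gap: 39.9
grip_force: 0.0
time: 45.85
tool_pos: [697.4, 44.8, 180.0]
tcp_rot: [180.0, 0.1, 133.0]
ft_force: [-1.1, -0.2, 1.0]
finger_gap: 40.1
grip_force: 0.0
time: 46.52
tool_pos: [697.3, 44.9, 179.9]
tcp_rot: [-180.0, 0.1, 178.5]
ft_force: [0.1, -0.3, 0.2]
finger_gap: 39.9
grip_force: 0.0
time: 46.68
tool_pos: [697.3, 44.9, 179.9]
tcp_rot: [-180.0, 0.1, 177.9]
ft_force: [-0.7, 0.2, 0.1]
finger_gap: 40.0
grip_force: 0.0
key 802 [701.13429089  46.29394591  82.32000389] ((701.9183959960938, 46.300209045410156), (35.61009216308594, 8.951178550720215), 2.4081146717071533)
H 2.4081146717071533 or -177.59188532829285
t 46.7 at [697.3  45.  179.9] F [ 0.3  0.1 -0.3]
shift in tool now (m) [-0.0044  0.0016  0.1019] n>= 3.0
turn [1.2000e-01 4.0000e-02 1.7553e+02]
shift after turn [ 0.0047 -0.0012  0.1019]
t 46.7 at [697.3  45.  179.9] F [ 0.3  0.1 -0.3]
shift in tool now (m) [-0.0044  0.0016  0.1019] n>= 3.0
turn [-0.03  0.08 -4.47]
shift after turn [-0.0047  0.0012  0.1019]
[ -0.  25.  72.  -0.  83. -88.]
```

```bash
python3 -m handwheel '[[0,0,0,0,0,-4.5,0.04],[-0.0032,0.0006,0,0,0,0,0.04],[0,0,0.026,0,0,0,0.04],[0,0,0.026,0,0,0,0.04],[0,0,0.026,0,0,0,0.04],[0,0,0.025,0,0,0,0.04],[0,0,0,0,0,0,0.04],[0,0,0,0,0,0,0.04]]'
python3 -m handwheel '[[0,0,0,0,0,0,0],[0,0,0,0,0,0,0],[0,0,0,0,0,0,0],[0,0,0,0,0,0,0],[0,0,0,0,0,0,0],[0,0,0,0,0,0,0],[0,0,0,0,0,0,0],[0,0,0,0,0,0,0]]' 45
python3 -m handwheel '[[0,0,0,0,0,6,0],[0,0,0,0,0,6,0],[0,0,0,0,0,6,0],[0,0,0,0,0,6,0],[0,0,0,0,0,6,0],[0,0,0,0,0,6,0]]'
```

```text
time: 47.4
tool_pos: [699.1, 45.7, 74.9]
tcp_rot: [-180.0, -0.2, -177.5]
ft_force: [0.4, -0.1, 0.0]
finger_gap: 39.9
grip_force: 0.0
time: 48.07
tool_pos: [702.4, 45.8, 80.0]
tcp_rot: [-180.0, 0.3, -177.4]
ft_force: [0.0, 0.0, 7.1]
finger_gap: 8.3
grip_force: 45.1
time: 48.57
tool_pos: [702.1, 44.8, 80.0]
tcp_rot: [179.9, 0.3, 146.3]
ft_force: [-2.8, -3.3, 8.0]
finger_gap: 8.0
grip_force: 45.4
```

```bash
python3 -m handwheel '[[0,0,0,0,0,6,0],[0,0,0,0,0,6,0],[0,0,0,0,0,6,0],[0,0,0,0,0,6,0],[0,0,0,0,0,6,0],[0,0,0,0,0,6,0]]'
python3 -m handwheel '[[0,0,0,0,0,5,0],[0,0,0,0,0,5,0],[0,0,0,0,0,3,0],[0,0,0,0,0,0,0]]'
python3 -c "
from h import *
print(r.sense()['wrist_torque'])"
```

```text
time: 49.07
tool_pos: [701.4, 44.2, 79.9]
tcp_rot: [179.9, 0.2, 110.3]
ft_force: [-6.4, -4.1, 11.4]
finger_gap: 8.4
grip_force: 51.8
time: 49.4
tool_pos: [701.5, 44.3, 80.3]
tcp_rot: [179.8, 0.3, 97.7]
ft_force: [-6.8, -7.3, 12.4]
finger_gap: 8.3
grip_force: 177.8
[-1.20739706  1.25743118  4.21883586]
```

```bash
python3 -m handwheel '[[0,0,0,0,0,-2,0],[0,0,0,0,0,0,0.02],[0,0,0,0,0,0,0.04],[0,0,0,0,0,0,0.04],[0,0,0,0,0,0,0.04]]'
python3 -m handwheel '[[0,0,-0.025,0,0,0,0.04],[0,0,-0.025,0,0,0,0.04],[0,0,-0.025,0,0,0,0.04],[0,0,-0.025,0,0,0,0.04],[0,0,0,0,0,0,0.04],[0,0,0,0,0,0,0.04]]'
python3 key.py
```

```text
time: 49.82
tool_pos: [700.7, 45.9, 77.2]
tcp_rot: [179.9, 0.0, 99.6]
ft_force: [0.6, -0.3, -0.2]
finger_gap: 40.1
grip_force: 0.0
time: 50.32
tool_pos: [702.0, 46.0, 179.8]
tcp_rot: [179.7, 0.1, 99.6]
ft_force: [-0.2, -0.5, -0.9]
finger_gap: 40.1
grip_force: 0.0
key 818 [701.92787989  47.03288804  82.29613391] ((702.18896484375, 45.91789245605469), (9.024658203125, 36.185699462890625), 21.91084861755371)
H 111.91084861755371 or -68.08915138244629
t 50.4 at [700.8  45.9 177.4] F [-0.9  0.3 -1.1]
shift in tool now (m) [-0.0002  0.0012  0.0994] n>= 3.0
turn [  0.13   0.06 -12.31]
shift after turn [-0.0005  0.0013  0.0994]
t 50.4 at [700.8  45.9 177.4] F [-0.9  0.3 -1.1]
shift in tool now (m) [-0.0002  0.0012  0.0994] n>= 3.0
turn [ 8.0000e-02 -1.9000e-01  1.6769e+02]
shift after turn [ 0.0005 -0.0013  0.0994]
[ -0.  25.  72.  -0.  83. -10.]
```

The key is at H=111.9°, although the tool went to 98°, so it is probably at its stop. I'll check by regripping.

```bash
python3 -m handwheel '[[0,0.0012,0,0,0,-6,0.04],[0,0,0,0,0,-6.3,0.04],[0,0,0.026,0,0,0,0.04],[0,0,0.026,0,0,0,0.04],[0,0,0.026,0,0,0,0.04],[0,0,0.023,0,0,0,0.04],[0,0,0,0,0,0,0.04],[0,0,0,0,0,0,0.04]]'
python3 -m handwheel '[[0,0,0,0,0,0,0],[0,0,0,0,0,0,0],[0,0,0,0,0,0,0],[0,0,0,0,0,0,0],[0,0,0,0,0,0,0],[0,0,0,0,0,0,0],[0,0,0,0,0,0,0],[0,0,0,0,0,0,0]]' 60
python3 -m handwheel '[[0,0,0,0,0,2,0],[0,0,0,0,0,2,0],[0,0,0,0,0,1,0],[0,0,0,0,0,0,0]]'
python3 -c "
from h import *
print(r.sense()['wrist_torque'])"
python3 -m handwheel '[[0,0,0,0,0,3,0],[0,0,0,0,0,2,0],[0,0,0,0,0,0,0]]'
python3 -c "
from h import *
print(r.sense()['wrist_torque'])"
```

```text
time: 51.03
tool_pos: [699.0, 46.0, 72.1]
tcp_rot: [-179.7, -0.1, 111.9]
ft_force: [-0.7, -0.7, 0.7]
finger_gap: 40.2
grip_force: 0.0
time: 51.7
tool_pos: [701.3, 45.2, 78.1]
tcp_rot: [-180.0, 0.1, 111.9]
ft_force: [-10.7, -3.5, 5.1]
finger_gap: 8.0
grip_force: 92.6
time: 52.03
tool_pos: [701.2, 45.1, 78.2]
tcp_rot: [-180.0, 0.1, 107.0]
ft_force: [-11.3, -3.8, 6.5]
finger_gap: 7.8
grip_force: 122.4
[-0.66102541  1.69790165  1.9098074 ]
time: 52.28
tool_pos: [701.2, 45.1, 78.3]
tcp_rot: [-180.0, 0.2, 102.0]
ft_force: [-10.7, -4.3, 8.5]
finger_gap: 8.1
grip_force: 170.8
[-0.84001117  1.85695502  3.37310881]
```

The torque rises linearly from 112°, which is the stop. I release, retreat and check the whole scene.

```bash
python3 -m handwheel '[[0,0,0,0,0,-4,0],[0,0,0,0,0,-3,0],[0,0,0,0,0,0,0.02],[0,0,0,0,0,0,0.04],[0,0,0,0,0,0,0.04],[0,0,0,0,0,0,0.04]]'
python3 -m handwheel '[[0,0,-0.03,0,0,0,0.04],[0,0,-0.03,0,0,0,0.04],[0,0,-0.03,0,0,0,0.04],[0,0,-0.03,0,0,0,0.04],[0,0,-0.03,0,0,0,0.04],[0,0,0,0,0,0,0.04],[0,0,0,0,0,0,0.04]]'
python3 key.py
python3 - <<'E'
from h import *
a,_,_=snap('top');b,_,_=snap('scene');c=np.vstack([cv2.resize(a[150:320,130:530],(800,340))[:300],cv2.resize(b[170:380,60:480],(600,300)).copy() if 0 else cv2.copyMakeBorder(cv2.resize(b[170:380,60:480],(600,300)),0,0,0,200,0)])
cv2.imwrite('pics/f.png',cv2.convertScaleAbs(c,alpha=1.4))
E
```

```text
time: 52.78
tool_pos: [702.4, 46.0, 77.0]
tcp_rot: [179.9, 0.1, 108.9]
ft_force: [-0.1, -0.4, -0.3]
finger_gap: 40.3
grip_force: 0.0
time: 53.37
tool_pos: [703.3, 46.0, 229.8]
tcp_rot: [179.6, 0.2, 108.9]
ft_force: [-0.9, -0.0, 0.0]
finger_gap: 40.4
grip_force: 0.0
key 565 [701.85221166  46.79617355  82.3675652 ] ((702.060302734375, 46.13438415527344), (8.965907096862793, 35.578617095947266), 21.966354370117188)
H 111.96635437011719 or -68.03364562988281
t 53.4 at [702.1  46.  227. ] F [-0.4 -0.8 -0.5]
shift in tool now (m) [ 0.0004 -0.0005  0.149 ] n>= 5.0
turn [ 0.18  0.09 -3.07]
shift after turn [ 1.00e-04 -0.00e+00  1.49e-01]
t 53.4 at [702.1  46.  227. ] F [-0.4 -0.8 -0.5]
shift in tool now (m) [ 0.0004 -0.0005  0.149 ] n>= 5.0
turn [ 1.4000e-01 -2.7000e-01  1.7693e+02]
shift after turn [-1.00e-04  0.00e+00  1.49e-01]
[ -0.  24.  68.  -0.  88. -19.]
```

View pics/f.png

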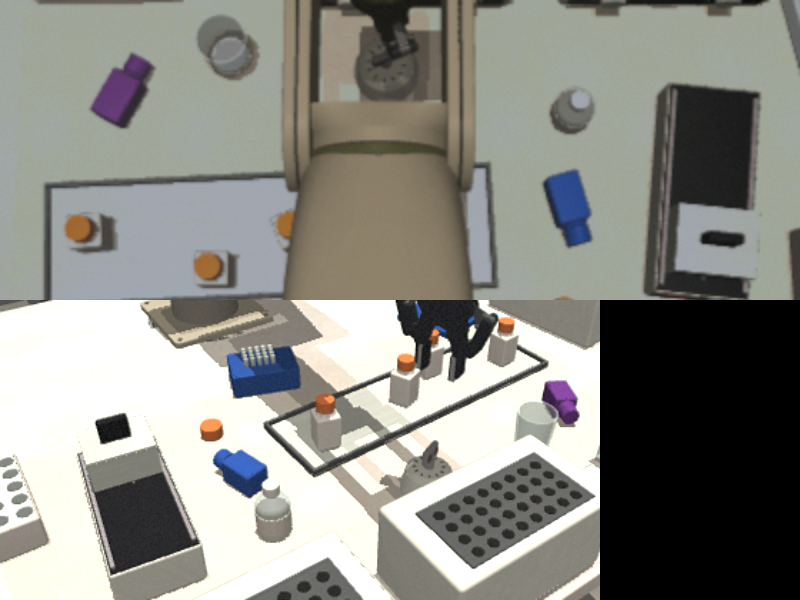

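All four bottles stand inside the lane. Bottle2 was nudged but is still upright. The guard is home and the key is at its stop.

```bash
python3 -c "
from bench import r
print(r.hand_in())"
```

```text
the job is handed in; nothing more can be done
None
```

The job is handed in at about 53 s: all four bottles stand in the lane, the knob was set to the index before the guard went fully home over it, and the key is wound to a hard stop; the hand-in returned no verdict.

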